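# Pack the stall's stock crate, wedge its gate and pull the lid shut with the hook pole

## Robot

A 6-joint arm with a two-finger parallel gripper is mounted at the origin on the work surface. World frame = base frame: x ahead of the robot, y to its left, z up, the work surface at z = 0. Lengths are in mm, angles in rad, forces in N, time in s.
With the tool pointing down it reaches from about 350 to 975 mm from the base axis. Payload 7.1 kg.
Tool frame: the origin (TCP) lies at the very end of the fingers, on their centre line; the grasp point (between the pads) lies 19 mm behind it; z points along the fingers, y is the direction in which the jaws open and shut (so a half turn about z gives the same grasp; the last joint's range is limited). The gripper opens to 88 mm and grips with 3 to 60 N. Pads are 20 mm wide; open, the fingers measure 115 mm over their backs; the gripper's body (75 mm by 178 mm) begins 61 mm behind the grasp point.
Start: joints at [-1.368, 0.423, 1.63, -0, 1.089, -0.019], TCP at [137.511, -609.668, 222.675] pointing down, gripper open.
Joint ranges: [-3, 3], [-0.9, 2.11], [0.09, 2.58], [-1.31, 4.45], [0.11, 2.69], [-2.54, 2.54]. Speed limits (rad/s): [2.39, 2.39, 3.01, 3.14, 3.14, 3.14].

## Interface

Orientations are given as a rotation vector (axis times angle).
In Python, from workcell import monitor, vision, order, find_in, regions_of, place_of gives the robot as it stands. The module is installed in compiled form; this text tells all that it offers.
- The arm moves only by the tool carry_out, never from a script. Its argument "targets" is a list of rows, each a list of 3 entries, a list of its own where there are three numbers: the turn, a rotation vector about the world's x, y, z in degrees, then the shift along the world's x, y, z in mm, then the finger opening in mm, from 0 to 87.8. In form: [[[rx, ry, rz], [x, y, z], hand], ...]. A call has 1 to 10 rows; each row is the pose to reach, as a shift and turn from the pose commanded when the call began; what a row does not reach only later rows make up. A row lasts 1/12 s, in which the tool goes at most 41.7 mm and 7.16 degrees, less where a joint would pass 70% of its speed; a pose out of reach is approached as far as the arm can. A call with a gripper value outside its range is refused whole. The fingers move at their own pace and stop on an object; the grip force is fixed at half the most. Time passes only in rows, so rows that repeat a pose let the fingers close. It gives the time, the measured TCP pose, the force and the opening at its end, in the units of the state.
- monitor.get_obs(): the state, without advancing time (a new reading comes with each control period).
- vision.get_image(name): name is "scene" or "top" or "wrist"; returns the picture (420x560x3 uint8, red, green, blue); there is no depth.
- vision.camera_model(name): a dict with "K" (3x3 intrinsics, pixels), "rvec" (rotation vector, rad) and "tvec" (3), from world to camera coordinates, as OpenCV has them. Camera axes: x right, y down, z forward; pixel columns grow to the right and rows downward; lengths in mm; the calibration is good to about 2 mm. A picture is of the moment at which its call begins: read the wrist's pose just before it. camera_model takes no time and is no camera call; for the wrist camera it gives the pose at the moment of the call.
- order.close_job(): hands the job in, once; it reports no verdict.
Trained networks look in the newest picture that a camera, given by its name, has taken for a name from the list of things; names that differ only in an ending like _2 or _b are one class to them, and where a whole thing is asked for, a point or a joint stands for the part that bears it (a point fixed in the world has none). Each returns a list of dicts, best first, with "confidence" (0 to 1); they miss things now and then, are a little off and sometimes report something else, mostly with a low value. They report only what shows in the picture. A call takes as long as a camera call. They do not tell look-alikes from the thing itself.
- find_in(query, camera): "point" ([x, y, z] in mm, in the coordinates of the camera as it stood for that picture, good to about 4 mm: the middle of the surface that is visible of it).
- regions_of(query, camera): "mask" (420x560 bool, what is visible of it).
- place_of(query, camera): "point" ([x, y, z] in mm, in the coordinates of the camera as it stood for that picture, good to about 4 mm: a listed point, or the origin of a listed thing).
The state is a dict: "t": time; "qpos": joint angles; "qvel": joint speeds; "joint_torque": joint torques, N m; "ee_pos": TCP position; "orientation": TCP orientation; "ft_force": force on the tool from outside, world axes, zero at the start; "moment": the same for the moment, N m; "width": finger opening in mm.
Only numpy, scipy, OpenCV 4.12 (cv2) and the standard library are available. Lean on these libraries where they do the work, as an engineer would, in place of code of your own. Each camera call takes 0.05 s, during which the arm holds its last target.

## Task

Pack up the stall: stand every small ware on the table (vase, caddy, casket, seal - whichever are there) upright in the open crate, set down and not dropped, and push the crate's side gate shut and tap the wooden wedge under it until the gate is jammed tight. Only when all that is done, hook the pole into the ring eye on the lid, swing the lid shut with it, and lay the pole back across both saddles of its rest. Leave the blue bowl where it stands.

Things in the scene. Friction and masses are not known exactly. Their poses are not given: they have to be found in the camera images.
- crate: Plywood stock crate, fixed to the table, 300 mm (its x) x 220 mm (its y), standing on two runners 22 mm high at its x ends. Origin: on the table under its centre; z up; its x axis points away from the robot. Inner floor 32 mm above the table, inside 280 x 200 mm, rim 98 mm above the table. The lid is hinged along its -y side; the gate is in its +y side. Between the runners (x -120 to +120 mm) the 22 mm space under the floor is open.
- lid (a joint): Lid of the crate (wood frame with a clear pane, 12 mm thick, 0.45 kg), hinged along the crate's -y side: 0 is shut and flat on the rim, about 1.57 upright; it starts leaning back beyond upright, 1.8 to 2.1. Its stiff hinge holds it still where it is left above roughly 1.1 rad (1 to 2 N at the eye moves it); below that it sinks shut slowly by itself.
- lid_eye (a point): Centre of the steel ring eye that stands out from the middle of the lid's free edge: hole 31 mm across, wire 8 mm thick. The hole's axis lies along the crate's x (parallel to the hinge) whatever the lid's angle. The eye is 250 mm from the hinge axis, so when shut it is at crate x 0, y +140, z 105 mm.
- lid_hinge (a point): Point on the lid's hinge axis, in the middle of the crate's length: crate x 0, y -110, z 105 mm. The axis runs along the crate's x.
- gate (a joint): Gate of the crate, a board 160 mm wide and 12 mm thick on an upright hinge at its far end (crate x +70 mm); it turns freely and has no latch. 0 is shut against the crate; it grows as the near free edge swings out towards the crate's +y. Starts 0.5 to 0.95 open. Its bottom edge is 16 mm and its top edge 96 mm above the table. Shut, it spans crate x -90 to +70 mm and its outer face is at crate y +123 mm.
- gate_hinge (a point): Point on the gate's upright hinge axis, 56 mm above the table, at crate x +70, y +117 mm.
- gate_edge (a point): Point on the gate: bottom edge of its outer face, 10 mm from the free edge (150 mm from the hinge axis); moves with the gate.
- wedge_grip (a point): Loose wooden door wedge lying flat on the table, 150 long x 40 wide, 28 mm high at the thick end, tapering evenly to 4 mm at the thin end. This point is 25 mm from the thick end, 12 mm above its underside; x points to the thin end (125 mm away), z up. Under the shut gate (16 mm gap) it jams when its thin end is about 75 mm inside the gate's outer face, so some 75 mm stay outside; pushes of 10 to 20 N along it drive it tight, and friction then keeps it there.
- wedge: The same wedge; origin under the middle of its length, thin end at x +75 mm.
- pole_mid (a point): Hook pole lying in the saddles of its rest: square wooden shaft 22 x 22 mm, 290 mm long, then a steel rod 8 mm thick. This point is on the shaft's axis at the pole's balance, between the saddles. x points along the pole to the hook end: the shaft runs from x -190 to +100 mm, the rod on to x +200 mm, where it is bent square to +y for 60 mm (the hook). z up. 0.16 kg.
- pole_hook (a point): Point on the bent part of the pole, 35 mm out along the bend (pole x +200, y +35 mm).
- pole: The hook pole; axes as pole_mid, which is 11 mm above this origin.
- rest_mid (a point): Where pole_mid belongs on the fixed rest: x along the pole. The rest has two saddles at x -120 and +75 mm, each 20 mm long with 48 mm between its cheeks; bed 24 mm above the table, cheeks up to 46 mm. The pole's axis then lies 35 mm above the table.
- vase_mid (a point): Small ware to pack if present (None: absent): dark stoneware vase, 62 mm tall, straight-sided belly 62 mm wide from 19 mm below to 5 mm above this point, then a short narrow neck; taken round the belly; standing on the table; this point is at its centre, 31 mm above its underside, z up. 
- caddy_mid (a point): Small ware to pack if present (None: absent): plain steel tea caddy, a cylinder 62 mm wide and 56 mm tall; standing on the table; this point is at its centre, 28 mm above its underside, z up. Held 14 mm above this point the hand stays well above the rim of the crate.
- casket_mid (a point): Small ware to pack if present (None: absent): brass-cornered casket, 76 mm (x) x 56 mm (y) and 52 mm tall; standing on the table; this point is at its centre, 26 mm above its underside, z up, x and y square to its faces. Held 14 mm above this point the hand stays well above the rim of the crate.
- seal_mid (a point): Small ware to pack if present (None: absent): stone seal, a block 56 x 56 mm and 52 mm tall with a small dome 10 mm high on top; standing on the table; this point is at its centre, 26 mm above its underside, z up, x and y square to its faces. Held 14 mm above this point the hand stays well above the rim of the crate.
- bowl: Blue porcelain bowl, 130 mm wide, 50 mm high, beyond the wares; origin under its centre. Not to be moved.
Things that resemble listed ones, but are neither listed nor needed, are in the scene too. There is more than one size of the wedge; the job needs the larger. What is shaped like the part that bears caddy_mid but green is not meant.

How it is judged (in metres and radians):
On the way, in this order (a step that is already met when the one before it is completed fails the run):
1. every ware present stands upright in the crate and the gate is shut and jammed by the wedge, the lid still open (x of vase_mid in the frame of crate between -0.13 and 0.13 m and y of vase_mid in the frame of crate between -0.095 and 0.095 m and z of vase_mid in the frame of crate between 0.05 and 0.068 m and angle between each of vase_mid, caddy_mid, casket_mid, seal_mid's own z axis and vertical below 0.25 rad and x of caddy_mid in the frame of crate between -0.13 and 0.13 m and y of caddy_mid in the frame of crate between -0.095 and 0.095 m and z of caddy_mid in the frame of crate between 0.05 and 0.068 m and x of casket_mid in the frame of crate between -0.13 and 0.13 m and y of casket_mid in the frame of crate between -0.095 and 0.095 m and z of casket_mid in the frame of crate between 0.05 and 0.068 m and x of seal_mid in the frame of crate between -0.13 and 0.13 m and y of seal_mid in the frame of crate between -0.095 and 0.095 m and z of seal_mid in the frame of crate between 0.05 and 0.068 m and value of joint gate below 0.05 rad and contact force between wedge and gate above 3 N and value of joint lid above 1.4 rad), for 0.2 s.
2. the pole's hook, in the ring eye, swings the lid (value of joint lid between 0.4 and 1.5 rad and distance between pole_hook and lid_eye below 0.045 m and contact force between pole and lid above 0.2 N), for 0.1 s.
At the end, for the whole second after the job is handed in: Every ware present stands upright (within 0.25 rad) on the crate's floor; the gate is shut (within 0.05 rad) and the wedge, let go, presses on it with more than 3 N; the lid is shut (within 0.04 rad); the pole lies at rest in both saddles, its middle within 35 mm of its place (x of vase_mid in the frame of crate between -0.13 and 0.13 m and y of vase_mid in the frame of crate between -0.095 and 0.095 m and z of vase_mid in the frame of crate between 0.05 and 0.068 m and angle between each of vase_mid, caddy_mid, casket_mid, seal_mid's own z axis and vertical below 0.25 rad and x of caddy_mid in the frame of crate between -0.13 and 0.13 m and y of caddy_mid in the frame of crate between -0.095 and 0.095 m and z of caddy_mid in the frame of crate between 0.05 and 0.068 m and x of casket_mid in the frame of crate between -0.13 and 0.13 m and y of casket_mid in the frame of crate between -0.095 and 0.095 m and z of casket_mid in the frame of crate between 0.05 and 0.068 m and x of seal_mid in the frame of crate between -0.13 and 0.13 m and y of seal_mid in the frame of crate between -0.095 and 0.095 m and z of seal_mid in the frame of crate between 0.05 and 0.068 m and value of joint gate below 0.05 rad and contact force between wedge and gate above 3 N and value of joint lid below 0.04 rad and horizontal distance between pole_mid and rest_mid below 0.035 m and z of pole_mid in the frame of rest_mid between -0.008 and 0.008 m and angle between the x axis of pole_mid and the x axis of rest_mid, either way round below 0.2 rad and linear speed of pole below 0.03 m/s and linear speed of wedge below 0.02 m/s); the robot touches nothing.
It fails at once if the bowl is moved more than 40 mm (distance of bowl from where it was at the start of the episode above 0.04 m).
It fails at once if the vase is dropped (in the air, touched by nothing, more than 30 mm above where it stands in the crate) (contact force between anything else and vase below 0.01 N and height (world z) of vase_mid above 0.093 m).
It fails at once if the caddy is dropped (in the air, touched by nothing, more than 30 mm above where it stands in the crate) (contact force between anything else and caddy below 0.01 N and height (world z) of caddy_mid above 0.09 m).
It fails at once if the casket is dropped (in the air, touched by nothing, more than 30 mm above where it stands in the crate) (contact force between anything else and casket below 0.01 N and height (world z) of casket_mid above 0.088 m).
It fails at once if the seal is dropped (in the air, touched by nothing, more than 30 mm above where it stands in the crate) (contact force between anything else and seal below 0.01 N and height (world z) of seal_mid above 0.088 m).
Of vase, caddy, casket, seal only 2 to 4 are there at a start; the rules pass over those that are not, and their reading is None.
At some moment in a run one of vase, caddy, casket, seal, wedge may be knocked a few centimetres aside while the robot is not near it.
It also fails if it takes over 210 s, if anything falls off the work surface, if the arm or the gripper's body presses on something with over 40 N, if the wrist force passes 120 N, or if a joint passes its speed limit or range.

## Working session

There is one attempt and no reset: what is moved stays moved. The work goes in short steps, Python scripts to look and compute and a tool call to move; the robot and the scene stay as the last step left them, time stands still between calls to the robot, and variables do not carry over. Pictures are saved under pics/ and viewed, and the job is handed in when it is done.

Besides the shell and the picture viewer there is one more tool, called after "Request:" as name(argument=value, ...) on one line, values as JSON. carry_out: Moves the arm, as the interface text tells. Its arguments: {"type":"object","properties":{"targets":{"type":"array","items":{"type":"array"}}},"required":["targets"]}

```bash
mkdir -p pics; ls
cat > h.py <<'E'
import numpy as np, cv2
from workcell import monitor, vision, order, find_in, regions_of, place_of
def cam(n):
    m=vision.camera_model(n); R=cv2.Rodrigues(np.array(m['rvec'],float))[0]; return np.array(m['K'],float),R,np.array(m['tvec'],float).reshape(3)
def snap(n,f,crop=None,scale=1):
    im=vision.get_image(n); im2=im[:,:,::-1]
    if crop: x0,y0,x1,y1=crop; im2=im2[y0:y1,x0:x1]
    if scale!=1: im2=cv2.resize(im2,None,fx=scale,fy=scale,interpolation=cv2.INTER_CUBIC)
    cv2.imwrite('pics/'+f,im2); return im
def w(p,c):
    K,R,t=c; return R.T@(np.array(p)-t)
def px(p,c):
    K,R,t=c; q=K@(R@np.array(p,float)+t); return q[:2]/q[2]
def ray(u,v,z,c):
    K,R,t=c; d=R.T@np.linalg.inv(K)@np.array([u,v,1.]); o=-R.T@t; s=(z-o[2])/d[2]; return o+s*d
E
python3 - <<'E'
from h import *
o=monitor.get_obs(); print(o)
snap('scene','s0.png');snap('top','t0.png');snap('wrist','w0.png')
for n in ['scene','top','wrist']:
    K,R,t=cam(n); print(n,K[0,0],-R.T@t,R[2])
E
```

```text
pics
{'t': 0.0, 'qpos': array([-1.36798792e+00,  4.23815270e-01,  1.63066971e+00,  6.53621302e-06,
        1.08861380e+00, -1.90065628e-02]), 'qvel': array([-1.72358719e-04,  5.67483680e-05, -2.18461483e-03,  1.73849217e-04,
        5.22719860e-04,  1.38053625e-03]), 'joint_torque': array([ 6.71800481e-04, -5.44618034e+01, -2.73665482e+01,  6.45111920e-02,
        2.27242231e-02, -8.48774926e-05]), 'ee_pos': array([ 137.41248467, -609.14408321,  221.92564171]), 'orientation': array([-3.12080036e+00, -3.47541486e-01,  2.07960365e-04]), 'ft_force': array([ 0.12952015,  0.8925017 , -0.08727479]), 'moment': array([-0.03682967,  0.04050065,  0.02287891]), 'width': 87.82933570058461}
scene 496.4844444373254 [1333.79644703 -596.79290728  864.37648513] [-0.58353981  0.5623072  -0.58591117]
top 437.415399973827 [ 391.94478753  129.19590727 1148.84942457] [ 0.19074552 -0.02156101 -0.98140271]
wrist 296.6685134399116 [ 219.00697301 -590.43944995  383.59609069] [-0.29193685 -0.06429517 -0.95427407]
```

View pics/s0.png

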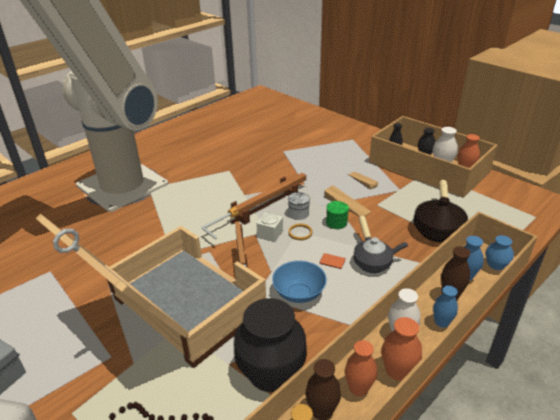

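View pics/t0.png

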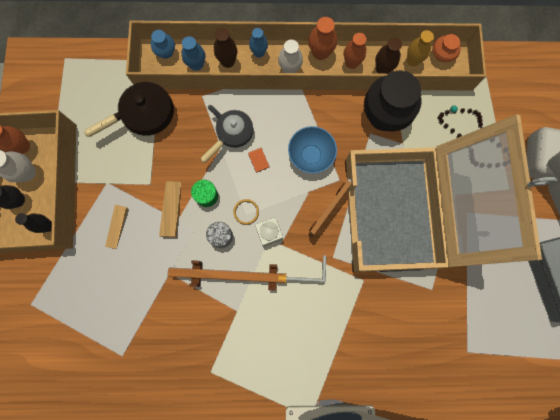

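View pics/w0.png

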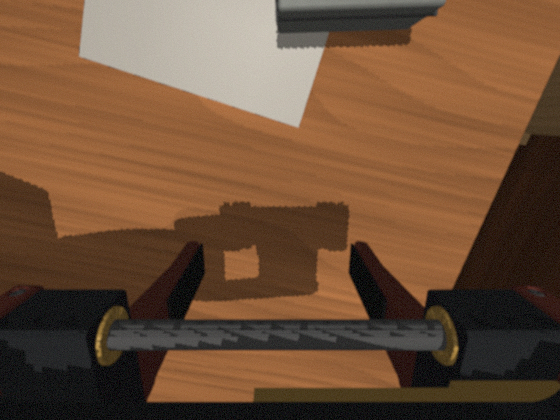

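The top image shows the crate at (395,210), with its lid leaning back to the right and the gate open at (330,208). The steel caddy is at (219,235) and a green look-alike at (204,192). The seal is at (269,232). The large wedge is at (171,208) and the small one at (116,227). The pole lies at (245,276) with its hook at (325,268).

Run:
```python
from h import *
np.set_printoptions(precision=1,suppress=True)
for n in ['top','scene']:
    vision.get_image(n); c=cam(n)
    for q in ['crate','lid_eye','lid_hinge','gate_hinge','gate_edge','wedge_grip','wedge','pole_mid','pole_hook','rest_mid','vase_mid','caddy_mid','casket_mid','seal_mid','bowl']:
        r=place_of(q,n)
        print(n,q,[(round(d['confidence'],2),w(d['point'],c),px(w(d['point'],c),c)) for d in r[:3]])
snap('top','t1.png',(90,160,350,300),3)
```

```text
top crate [(0.97, array([ 586.8, -170.8,    0.2]), array([389.2, 214. ]))]
top lid_eye [(0.8, array([ 595.8, -386.5,  329.8]), array([541.4, 181.1]))]
top lid_hinge [(0.82, array([ 588.9, -284.5,  105.8]), array([446.3, 205.9]))]
top gate_hinge [(0.76, array([655.9, -48.7,  57. ]), array([346.3, 183.9]))]
top gate_edge [(0.75, array([533.7,  44.8,  17.7]), array([309.6, 233.1]))]
top wedge_grip [(0.72, array([584.6, 547.5,   7.4]), array([117.7, 214.6])), (0.63, array([546.4, 411.9,  13.1]), array([168.5, 228.7]))]
top wedge [(0.88, array([601.7, 412.6,  -2.3]), array([170.6, 208.8])), (0.68, array([554. , 550. ,   0.1]), array([116.9, 226.6]))]
top pole_mid [(0.77, array([424.3, 214.6,  35.4]), array([243.1, 275.7]))]
top pole_hook [(0.92, array([448.9,  15.6,  36.3]), array([322.1, 265.5]))]
top rest_mid [(0.36, array([536.4,  47.7,  18.1]), array([308.5, 232. ]))]
top vase_mid []
top caddy_mid [(0.97, array([523.6, 276.1,  24.9]), array([220. , 236.8])), (0.61, array([636.7, 317.7,  26.1]), array([205.1, 193.7]))]
top casket_mid [(0.24, array([ 599.8, -390.7,  329.5]), array([543.
[... 988 characters left out ...]
rray([346. , 204.5])), (0.79, array([554.2, 552.5,  -3.3]), array([362.4, 181.5]))]
scene pole_mid [(0.66, array([426.5, 209.7,  37.5]), array([257.9, 199.4]))]
scene pole_hook [(0.7, array([451.3,   9.2,  36.5]), array([210.2, 233.8]))]
scene rest_mid [(0.8, array([428.1, 212.1,  36.8]), array([258.9, 199.5])), (0.6, array([603.4, 407.1,   0.6]), array([346.3, 205.2]))]
scene vase_mid []
scene caddy_mid [(0.74, array([635.6, 317.3,  27.6]), array([336. , 215.1])), (0.65, array([527.4, 273.9,  32.3]), array([297.7, 205.2]))]
scene casket_mid []
scene seal_mid [(0.65, array([534.3, 149.6,  22.4]), array([269. , 227.8]))]
scene bowl [(0.86, array([753.5,  38.9,   2.8]), array([299.9, 292.6]))]
```

View pics/t1.png

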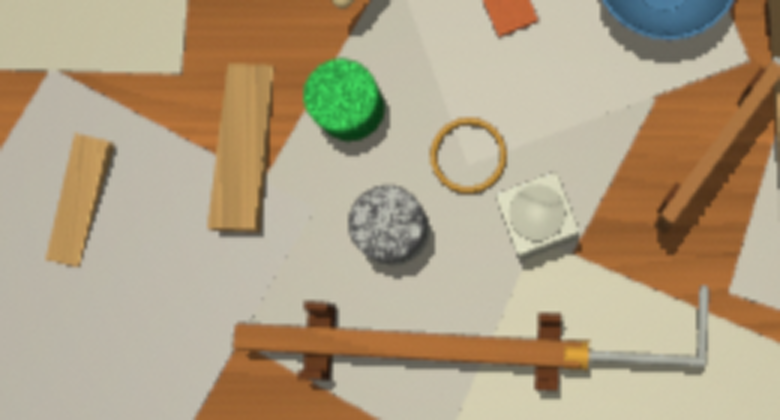

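Run:
```python
from h import *
np.set_printoptions(precision=1,suppress=True)
im=vision.get_image('top'); c=cam('top'); ov=im[:,:,::-1].copy()
def C(p,o=(588.5,-171),yaw=1.6):
    a=np.radians(yaw); return [o[0]+p[0]*np.cos(a)-p[1]*np.sin(a),o[1]+p[0]*np.sin(a)+p[1]*np.cos(a),p[2]]
big=cv2.resize(ov,None,fx=3,fy=3,interpolation=cv2.INTER_CUBIC)
def line(a,b,col):
    p,q=[tuple(int(round(v*3+1)) for v in px(C(x),c)) for x in (a,b)]; cv2.line(big,p,q,col,1)
for hx,hy,z,col in [(150,110,98,(0,0,255)),(140,100,98,(0,255,0)),(140,100,32,(255,0,0))]:
    P=[(-hx,-hy,z),(hx,-hy,z),(hx,hy,z),(-hx,hy,z)]
    for i in range(4): line(P[i],P[(i+1)%4],col)
cv2.imwrite('pics/ov.png',big[390:870,880:1640])
def top_rect(q,z,near):
    for d in regions_of(q,'top')[:3]:
        m=d['mask'].astype(np.uint8); ys,xs=np.nonzero(m)
        if abs(xs.mean()-near[0])>20: continue
        cn=max(cv2.findContours(m,0,2)[0],key=cv2.contourArea)[:,0,:]
        W=np.array([ray(u,v,z,c)[:2] for u,v in cn]).astype(np.float32)
        print(q,round(d['confidence'],2),m.sum(),xs.mean(),ys.mean(),cv2.minAreaRect(W), W.mean(0))
top_rect('wedge',12,(171,208)); top_rect('seal_mid',52,(269,232)); top_rect('caddy_mid',56,(219,235)); top_rect('pole_mid',35,(245,276))
top_rect('gate',60,(330,208))
```

```text
wedge 0.67 876 170.18150684931507 210.11986301369862 ((598.2947998046875, 411.12847900390625), (46.34074020385742, 142.81288146972656), 87.75794982910156) [592.2 414.8]
seal_mid 0.98 525 268.72190476190474 231.4038095238095 ((534.030517578125, 150.44412231445312), (61.048667907714844, 56.409271240234375), 20.489294052124023) [535.7 151.6]
caddy_mid 0.59 540 219.2574074074074 234.67222222222222 ((524.6394653320312, 274.7125549316406), (65.39750671386719, 60.365779876708984), 89.9276123046875) [523.1 273.9]
caddy_mid 0.59 545 204.35229357798164 192.58532110091744 ((632.5503540039062, 313.90887451171875), (72.05342864990234, 59.261226654052734), 47.00248336791992) [636.5 317.7]
pole_mid 0.87 1206 239.33665008291874 274.5804311774461 ((427.07354736328125, 202.92530822753906), (64.06179809570312, 396.8361511230469), 4.820664405822754) [425.1 157.6]
gate 0.91 356 329.64044943820227 207.30337078651687 ((595.769287109375, -3.9339370727539062), (18.061824798583984, 173.50921630859375), 52.984031677246094) [592.7  -2.2]
```

View pics/ov.png

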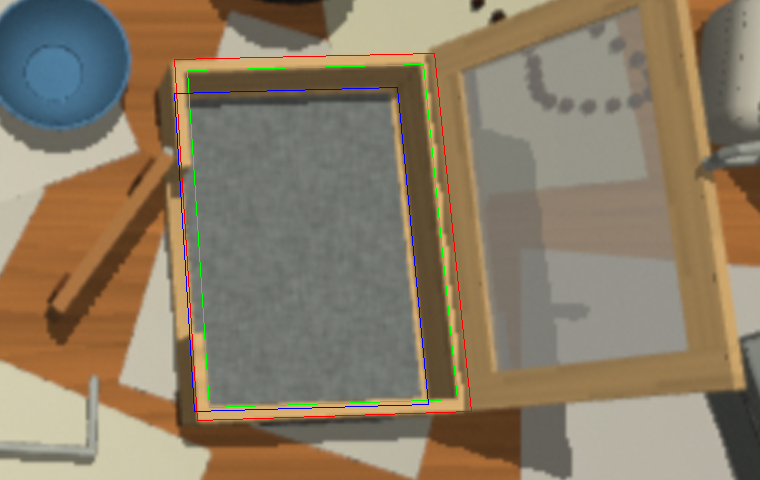

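Request:
carry_out(targets=[[[0, 0, 0], [397, 761, 20], 87], [[0, 0, 0], [397, 761, 20], 87], [[0, 0, 0], [397, 761, 20], 87], [[0, 0, 0], [397, 761, 20], 87], [[0, 0, 0], [397, 761, 20], 87], [[0, 0, 0], [397, 761, 20], 87], [[0, 0, 0], [397, 761, 20], 87], [[0, 0, 0], [397, 761, 20], 87], [[0, 0, 0], [397, 761, 20], 87], [[0, 0, 0], [397, 761, 20], 87]])

```text
t: 2.93
ee_pos: [330.7, -238.6, 232.7]
orientation: [3.122, 0.347, 0.001]
ft_force: [1.4, -0.5, -0.6]
width: 87.2
```

Request:
carry_out(targets=[[[0, 0, 11], [200, 388, -60], 87], [[0, 0, 11], [200, 388, -60], 87], [[0, 0, 11], [200, 388, -60], 87], [[0, 0, 11], [200, 388, -60], 87], [[0, 0, 11], [200, 388, -60], 87], [[0, 0, 11], [200, 388, -60], 87], [[0, 0, 11], [200, 388, -60], 87], [[0, 0, 11], [200, 388, -60], 87], [[0, 0, 11], [200, 388, -60], 87], [[0, 0, 11], [200, 388, -60], 87]])

```text
t: 3.77
ee_pos: [520.0, 128.8, 175.5]
orientation: [3.074, 0.646, 0.001]
ft_force: [0.8, -0.5, 0.4]
width: 87.1
```

```bash
cat >> h.py <<'E'
def ori():
    o=monitor.get_obs(); R=cv2.Rodrigues(np.array(o['orientation'],float))[0]
    return o, R, np.degrees(np.arctan2(R[1,1],R[0,1]))
E
python3 - <<'E'
from h import *
np.set_printoptions(precision=1,suppress=True)
o,R,j=ori(); print(o['t'],o['ee_pos'],j,R[:,2],o['qpos'])
snap('wrist','w1.png'); c=cam('wrist')
print([(d['confidence'],w(d['point'],c)) for d in place_of('seal_mid','wrist')])
for d in regions_of('seal_mid','wrist')[:1]:
    cn=max(cv2.findContours(d['mask'].astype(np.uint8),0,2)[0],key=cv2.contourArea)[:,0,:]
    W=np.array([ray(u,v,52,c)[:2] for u,v in cn]).astype(np.float32); print(cv2.minAreaRect(W))
E
```

```text
3.7667 [520.  128.8 175.5] -66.26507763572454 [ 0.  0. -1.] [ 0.2  0.4  1.9 -0.   0.9  1.4]
[(0.86, array([540.7, 158.2,  23.9]))]
```

View pics/w1.png

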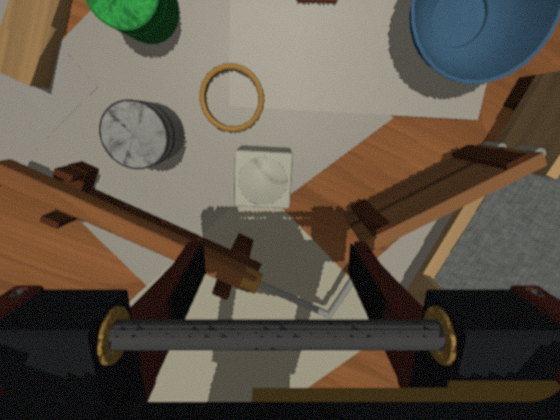

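Run:
```python
from h import *
np.set_printoptions(precision=1,suppress=True)
o,R,j=ori(); print(o['t'],o['ee_pos'],j)
snap('wrist','w2.png',(180,100,380,260),4); c=cam('wrist')
for p in [(236,148),(290,150),(263,177)]: print(ray(*p,52,c))
```

```text
3.9167 [520.1 129.  175.1] -66.06437883481128
[553.  184.6  52. ]
[571.9 137.1  52. ]
[537.7 150.4  52. ]
```

View pics/w2.png

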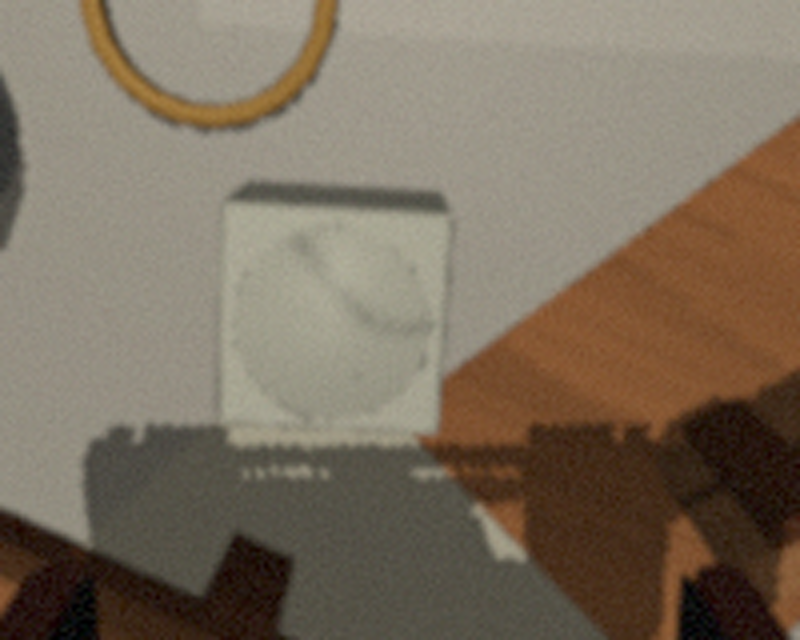

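Request:
carry_out(targets=[[[0, 0, -2], [16, 21, -30], 87], [[0, 0, -2], [16, 21, -70], 87], [[0, 0, -2], [16, 21, -105], 87], [[0, 0, -2], [16, 21, -135], 87], [[0, 0, -2], [16, 21, -154], 87], [[0, 0, -2], [16, 21, -154], 87], [[0, 0, -2], [16, 21, -154], 40], [[0, 0, -2], [16, 21, -154], 40], [[0, 0, -2], [16, 21, -154], 40], [[0, 0, -2], [16, 21, -154], 40]])

```text
t: 4.8
ee_pos: [536.4, 147.6, 23.4]
orientation: [-3.085, -0.591, -0.005]
ft_force: [0.3, 1.4, -0.3]
width: 63.6
```

Request:
carry_out(targets=[[[0, 0, 0], [0, 0, 0], 40], [[0, 0, 0], [0, 0, 0], 40], [[0, 0, 0], [0, 0, 0], 40], [[0, 0, 0], [0, 0, 0], 40]])

```text
t: 5.13
ee_pos: [535.9, 148.1, 23.1]
orientation: [-3.085, -0.591, -0.003]
ft_force: [-2.3, 1.7, 8.8]
width: 56.0
```

Request:
carry_out(targets=[[[0, 0, 0], [0, 0, 40], 40], [[0, 0, 0], [0, 0, 80], 40], [[0, 0, 0], [0, 0, 115], 40], [[0, 0, 0], [0, -20, 135], 40], [[0, 0, -4], [0, -60, 140], 40], [[0, 0, -8], [0, -100, 140], 40], [[0, 0, -12], [0, -140, 140], 40], [[0, 0, -16], [-4, -180, 140], 40], [[0, 0, -20], [-8, -220, 140], 40], [[0, 0, -20], [-12, -258, 140], 40]])

```text
t: 5.97
ee_pos: [522.4, -112.3, 161.8]
orientation: [3.141, 0.041, -0.0]
ft_force: [-0.0, -0.1, -2.8]
width: 55.6
```

Request:
carry_out(targets=[[[0, 0, 0], [0, -30, 0], 40], [[0, 0, 0], [0, -60, 0], 40], [[0, 0, 0], [0, -60, 0], 40], [[0, 0, 0], [0, -60, 0], 40]])

```text
t: 6.3
ee_pos: [522.7, -171.7, 161.6]
orientation: [-3.141, -0.042, 0.0]
ft_force: [0.3, 0.3, -4.2]
width: 55.9
```

Run:
```python
from h import *
np.set_printoptions(precision=1,suppress=True)
o,R,j=ori(); print(o['t'],o['ee_pos'],j,o['width'],o['qpos'])
snap('scene','s1.png');snap('top','t2.png',(120,130,560,300),1.8)
```

```text
6.3 [ 522.7 -171.7  161.6] -88.45660236109413 55.939894356568246 [-0.3  0.4  1.8 -0.   0.9  1.2]
```

View pics/s1.png

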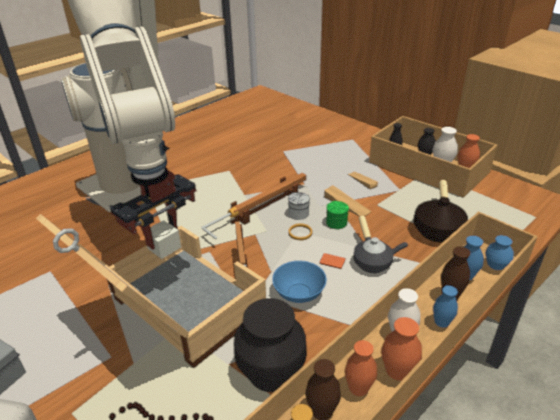

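View pics/t2.png

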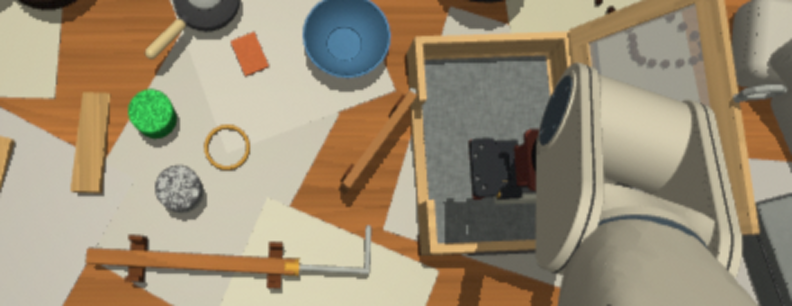

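Request:
carry_out(targets=[[[0, 0, 0], [0, 0, -35], 40], [[0, 0, 0], [0, 0, -70], 40], [[0, 0, 0], [0, 0, -90], 40], [[0, 0, 0], [0, 0, -100], 40], [[0, 0, 0], [0, 0, -104], 40], [[0, 0, 0], [0, 0, -106], 40], [[0, 0, 0], [0, 0, -107], 40], [[0, 0, 0], [0, 0, -107], 40]])

```text
t: 7.07
ee_pos: [524.2, -170.5, 55.7]
orientation: [3.141, 0.047, 0.003]
ft_force: [-0.8, 0.2, -3.9]
width: 56.1
```

Request:
carry_out(targets=[[[0, 0, 0], [0, 0, -1], 40], [[0, 0, 0], [0, 0, -1.5], 40], [[0, 0, 0], [0, 0, -1.5], 40]])

```text
t: 7.32
ee_pos: [524.4, -170.7, 55.1]
orientation: [3.141, 0.046, 0.004]
ft_force: [-2.1, 1.4, 8.1]
width: 55.9
```

Contact with the floor. Release and rise.

Request:
carry_out(targets=[[[0, 0, 0], [0, 0, 0], 60], [[0, 0, 0], [0, 0, 0], 75], [[0, 0, 0], [0, 0, 0], 85], [[0, 0, 0], [0, 0, 0], 85], [[0, 0, 0], [0, 0, 0], 85], [[0, 0, 0], [0, 0, 30], 85], [[0, 0, 0], [0, 0, 70], 85], [[0, 0, 0], [0, 0, 110], 85], [[0, 0, 0], [0, 35, 125], 85], [[0, 0, 0], [0, 75, 125], 85]])

```text
t: 8.15
ee_pos: [526.4, -96.9, 182.7]
orientation: [3.139, 0.041, 0.014]
ft_force: [0.7, 0.4, -0.3]
width: 84.9
```

Run:
```python
from h import *
np.set_printoptions(precision=1,suppress=True)
o,R,j=ori(); print(o['t'],o['ee_pos'],j,o['width'])
snap('top','t3.png'); c=cam('top')
for q in ['caddy_mid','seal_mid','wedge','wedge_grip','pole_mid']: print(q,[(round(d['confidence'],2),w(d['point'],c)) for d in place_of(q,'top')[:3]])
```

```text
8.15 [526.4 -96.9 182.7] -88.52113208755897 84.9034704760271
caddy_mid [(0.81, array([635.8, 315.1,  24.7])), (0.72, array([524.4, 278.7,  26.5]))]
seal_mid []
wedge [(0.83, array([599.1, 410.7,  -1.2])), (0.78, array([554.9, 547.4,   1.4]))]
wedge_grip [(0.9, array([549.7, 412.3,  11.6])), (0.88, array([583.6, 543.6,   6.1]))]
pole_mid [(0.72, array([421.8, 214.4,  37.9])), (0.25, array([600.3, 411.3,  -3. ]))]
```

View pics/t3.png

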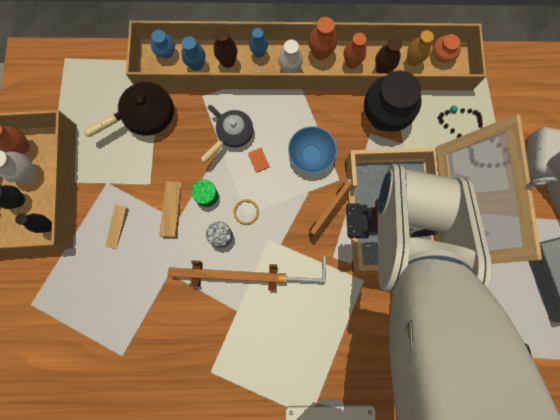

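Request:
carry_out(targets=[[[0, 0, 0], [-2, 373, -10], 87], [[0, 0, 0], [-2, 373, -10], 87], [[0, 0, 0], [-2, 373, -10], 87], [[0, 0, 0], [-2, 373, -10], 87], [[0, 0, 0], [-2, 373, -10], 87], [[0, 0, 0], [-2, 373, -10], 87], [[0, 0, 0], [-2, 373, -10], 87], [[0, 0, 0], [-2, 373, -10], 87], [[0, 0, 0], [-2, 373, -10], 87], [[0, 0, 0], [-2, 373, -10], 87]])

```text
t: 9.28
ee_pos: [522.1, 282.5, 167.5]
orientation: [-3.139, -0.051, -0.001]
ft_force: [0.0, -0.6, -0.1]
width: 86.8
```

Run:
```python
from h import *
np.set_printoptions(precision=1,suppress=True)
o,R,j=ori(); print(o['t'],o['ee_pos'],j,o['width'])
snap('wrist','w3.png'); c=cam('wrist')
print([(round(d['confidence'],2),w(d['point'],c)) for d in place_of('caddy_mid','wrist')[:3]])
for d in regions_of('caddy_mid','wrist')[:2]:
    m=d['mask'].astype(np.uint8); cn=max(cv2.findContours(m,0,2)[0],key=cv2.contourArea); print(cv2.boundingRect(cn))
print(px((524.5,276,56),c))
```

```text
9.2833 [522.1 282.5 167.5] -88.13705215686718 86.78255529263441
[(0.96, array([527.6, 275.3,  26.5])), (0.59, array([634.3, 317.6,  27.3])), (0.21, array([425.8, 215.1,  34. ]))]
(251, 162, 66, 72)
(203, 35, 74, 80)
[281.3 203.5]
```

View pics/w3.png

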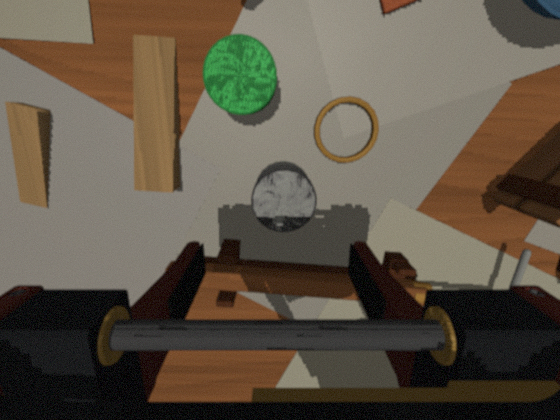

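Request:
carry_out(targets=[[[0, 0, 0], [3, -7, -40], 87], [[0, 0, 0], [3, -7, -60], 87], [[0, 0, 0], [3, -7, -60], 87], [[0, 0, 0], [3, -7, -60], 87]])

```text
t: 9.77
ee_pos: [524.0, 268.4, 107.3]
orientation: [3.14, 0.043, -0.004]
ft_force: [0.6, -0.1, -0.4]
width: 86.6
```

Request:
carry_out(targets=[[[0, 0, 0], [1.5, 6, -30], 87], [[0, 0, 0], [1.5, 6, -60], 87], [[0, 0, 0], [1.5, 6, -80], 87], [[0, 0, 0], [1.5, 6, -84], 87], [[0, 0, 0], [1.5, 6, -84], 87], [[0, 0, 0], [1.5, 6, -84], 45], [[0, 0, 0], [1.5, 6, -84], 45], [[0, 0, 0], [1.5, 6, -84], 45], [[0, 0, 0], [1.5, 6, -84], 45], [[0, 0, 0], [1.5, 6, -84], 45]])

```text
t: 10.6
ee_pos: [526.5, 276.8, 25.4]
orientation: [-3.141, -0.047, -0.003]
ft_force: [-0.4, -2.2, 6.6]
width: 62.0
```

Request:
carry_out(targets=[[[0, 0, 0], [0, 0, 0], 45], [[0, 0, 0], [0, 0, 0], 45], [[0, 0, 0], [0, 0, 0], 45], [[0, 0, 0], [0, 0, 0], 45]])

```text
t: 10.93
ee_pos: [526.5, 276.8, 25.4]
orientation: [-3.141, -0.047, -0.002]
ft_force: [-1.7, -1.2, 7.2]
width: 61.8
```

Request:
carry_out(targets=[[[0, 0, 0], [0, 0, 40], 45], [[0, 0, 0], [0, 0, 80], 45], [[0, 0, 0], [0, 0, 115], 45], [[0, 0, 0], [5, -20, 140], 45], [[0, 0, 0], [15, -60, 142], 45], [[0, 0, 0], [25, -98, 142], 45], [[0, 0, 0], [35, -136, 142], 45], [[0, 0, 0], [45, -174, 142], 45], [[0, 0, 0], [55, -212, 142], 45], [[0, 0, 0], [65, -250, 142], 45]])

```text
t: 11.77
ee_pos: [590.6, 24.8, 166.3]
orientation: [-3.141, -0.047, 0.0]
ft_force: [0.4, 0.4, -2.4]
width: 61.8
```

Request:
carry_out(targets=[[[0, 0, 0], [10, -38, 0], 45], [[0, 0, 0], [20, -76, 0], 45], [[0, 0, 0], [30, -114, 0], 45], [[0, 0, 0], [42, -152, 0], 45], [[0, 0, 0], [52, -190, 0], 45], [[0, 0, 0], [52, -196, 0], 45], [[0, 0, 0], [52, -196, 0], 45], [[0, 0, 0], [52, -196, 0], 45]])

```text
t: 12.43
ee_pos: [642.0, -169.2, 165.6]
orientation: [-3.14, -0.045, 0.002]
ft_force: [0.2, -0.8, -2.0]
width: 61.6
```

Run:
```python
from h import *
np.set_printoptions(precision=1,suppress=True)
o,R,j=ori(); print(o['t'],o['ee_pos'],j,o['width'])
snap('wrist','w4.png');snap('scene','s2.png')
```

```text
12.4333 [ 642.  -169.2  165.6] -88.35878867355432 61.58457056809838
```

View pics/s2.png

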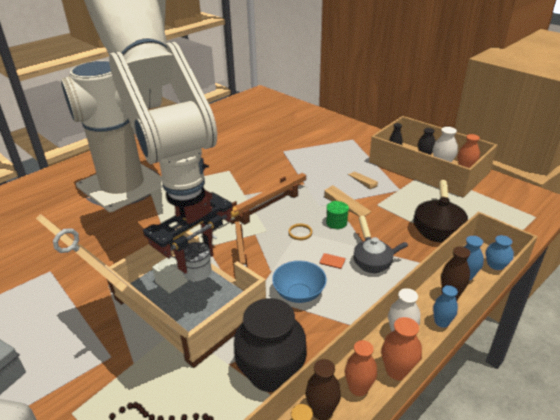

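View pics/w4.png

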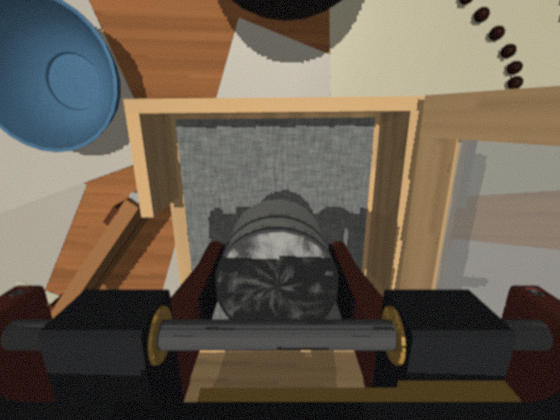

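Request:
carry_out(targets=[[[0, 0, 0], [0, 0, -35], 45], [[0, 0, 0], [0, 0, -70], 45], [[0, 0, 0], [0, 0, -92], 45], [[0, 0, 0], [0, 0, -102], 45], [[0, 0, 0], [0, 0, -106], 45], [[0, 0, 0], [0, 0, -107], 45], [[0, 0, 0], [0, 0, -108], 45], [[0, 0, 0], [0, 0, -109], 45], [[0, 0, 0], [0, 0, -109], 45]])

```text
t: 13.28
ee_pos: [643.8, -169.6, 58.6]
orientation: [3.141, 0.047, 0.004]
ft_force: [0.3, -0.6, -2.3]
width: 61.6
```

Request:
carry_out(targets=[[[0, 0, 0], [0, 0, -1], 45], [[0, 0, 0], [0, 0, -2], 45], [[0, 0, 0], [0, 0, -2.5], 45], [[0, 0, 0], [0, 0, -2.5], 45]])

```text
t: 13.62
ee_pos: [643.7, -169.7, 57.4]
orientation: [3.141, 0.046, 0.003]
ft_force: [-4.9, 1.1, 13.3]
width: 61.7
```

Request:
carry_out(targets=[[[0, 0, 0], [0, 0, 0], 70], [[0, 0, 0], [0, 0, 0], 80], [[0, 0, 0], [0, 0, 0], 85], [[0, 0, 0], [0, 0, 0], 85], [[0, 0, 0], [0, 0, 0], 85], [[0, 0, 0], [0, 0, 35], 85], [[0, 0, 0], [0, 0, 75], 85], [[0, 0, 0], [0, 0, 110], 85], [[0, 0, 0], [-8, 35, 125], 40], [[0, 0, 0], [-16, 74, 125], 0]])

```text
t: 14.45
ee_pos: [629.8, -97.1, 184.5]
orientation: [3.139, 0.041, 0.014]
ft_force: [0.8, 1.0, 0.5]
width: 75.0
```

Request:
carry_out(targets=[[[0, 0, 0], [-10, 38, 0], 0], [[0, 0, 0], [-20, 76, 0], 0], [[0, 0, 0], [-30, 114, 0], 0], [[0, 0, 0], [-40, 152, 0], 0], [[0, 0, 0], [-40, 156, -10], 0], [[0, 0, 0], [-40, 156, -10], 0], [[0, 0, 0], [-40, 156, -10], 0]])

```text
t: 15.03
ee_pos: [586.6, 60.4, 169.1]
orientation: [3.141, 0.049, -0.002]
ft_force: [0.4, -0.2, 0.1]
width: 28.6
```

Run:
```python
from h import *
np.set_printoptions(precision=1,suppress=True)
o,R,j=ori(); print(o['t'],o['ee_pos'],j,o['width'])
snap('wrist','w5.png');snap('scene','s3.png',(80,140,400,380),2.4); c=cam('wrist');print([(round(d['confidence'],2),w(d['point'],c)) for d in place_of('gate_edge','wrist')[:3]])
c=cam('scene')
for q in ['gate_edge','caddy_mid','seal_mid','wedge']: print(q,[(round(d['confidence'],2),w(d['point'],c)) for d in place_of(q,'scene')[:3]])
```

```text
15.0333 [586.6  60.4 169.1] -88.22526632521037 28.573992165026866
[(0.98, array([536. ,  42.2,  20. ]))]
gate_edge [(0.64, array([538.9,  41.3,  22.5]))]
caddy_mid [(0.67, array([ 645.7, -171.7,   60.5])), (0.58, array([635.3, 318.3,  29.2]))]
seal_mid [(0.66, array([ 523.1, -169.5,   57.3]))]
wedge [(0.73, array([601.3, 408.8,   3. ])), (0.71, array([550.3, 550.8,  -1.9]))]
```

View pics/s3.png

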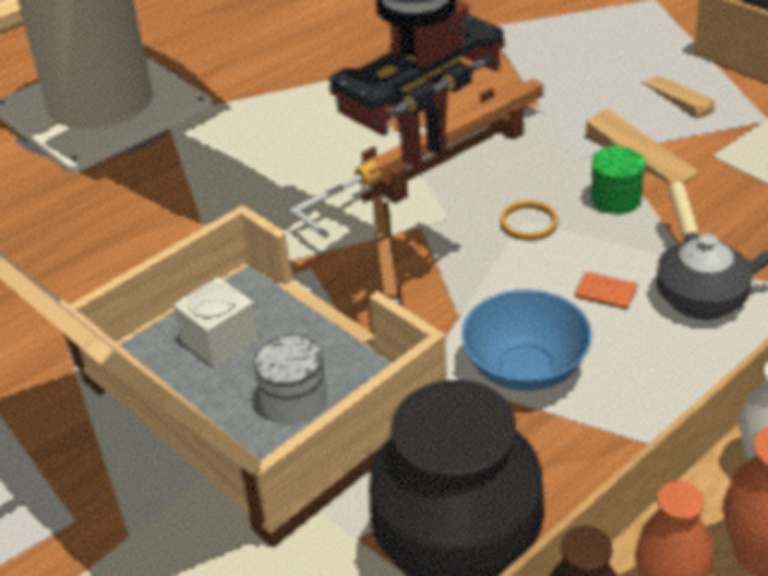

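View pics/w5.png

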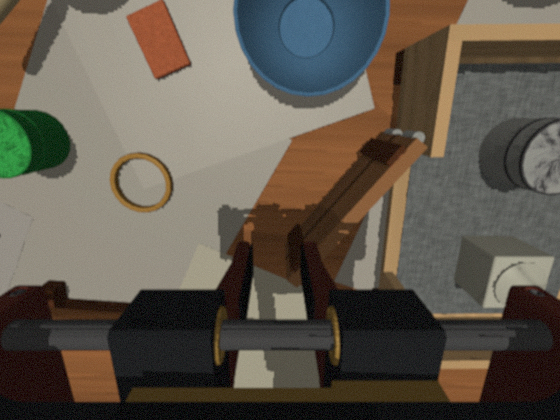

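Request:
carry_out(targets=[[[0, 0, 0], [0, 0, -40], 0], [[0, 0, 0], [0, 0, -80], 0], [[0, 0, 0], [0, 0, -115], 0], [[0, 0, 0], [0, 0, -135], 0], [[0, 0, 0], [0, 0, -139], 0], [[0, 0, 0], [0, 0, -139], 0]])

```text
t: 15.88
ee_pos: [586.0, 60.1, 29.4]
orientation: [3.141, 0.046, -0.005]
ft_force: [0.1, 0.5, 0.9]
width: 0.4
```

Request:
carry_out(targets=[[[0, 0, 0], [-6, -10, 0], 0], [[0, 0, 0], [-14, -20, 0], 0], [[0, 0, 0], [-22, -30, 0], 0], [[0, 0, 0], [-30, -40, 0], 0], [[0, 0, 0], [-36, -50, 0], 0], [[0, 0, 0], [-42, -60, 0], 0], [[0, 0, 0], [-46, -70, 0], 0], [[0, 0, 0], [-49, -80, 0], 0], [[0, 0, 0], [-50, -84, 0], 0], [[0, 0, 0], [-50, -84, 0], 0]])

```text
t: 16.72
ee_pos: [536.6, -24.6, 30.6]
orientation: [3.141, 0.045, -0.0]
ft_force: [0.7, -0.2, -1.2]
width: 0.5
```

Push on slowly until there is contact at the stop.

Request:
carry_out(targets=[[[0, 0, 0], [0, -3, 0], 0], [[0, 0, 0], [0, -6, 0], 0], [[0, 0, 0], [0, -8, 0], 0], [[0, 0, 0], [0, -9, 0], 0], [[0, 0, 0], [0, -9, 0], 0], [[0, 0, 0], [0, -9, 0], 0]])

```text
t: 17.22
ee_pos: [536.9, -32.3, 30.6]
orientation: [3.141, 0.047, 0.0]
ft_force: [0.8, -0.3, -0.5]
width: 0.7
```

Run:
```python
from h import *
o,R,j=ori(); print(o['t'],o['ee_pos'],j,o['width'],o['ft_force'])
snap('wrist','w6.png')
```

```text
17.2167 [536.90293467 -32.3360241   30.60772256] -88.28176400269787 0.6852845899427926 [ 0.7694548  -0.32537506 -0.4749109 ]
```

View pics/w6.png

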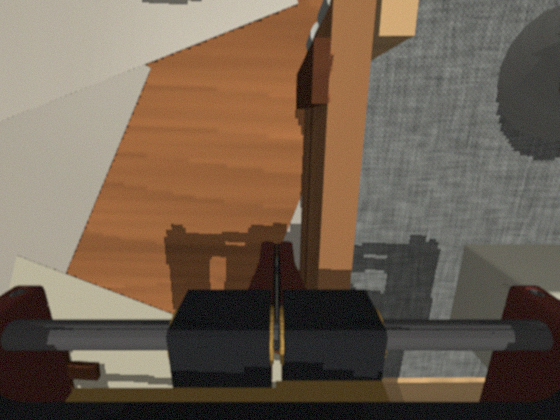

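Request:
carry_out(targets=[[[0, 0, 0], [0, -2, 0], 0], [[0, 0, 0], [0, -4, 0], 0], [[0, 0, 0], [0, -5, 0], 0], [[0, 0, 0], [0, -5, 0], 0]])

```text
t: 17.6
ee_pos: [536.8, -34.7, 30.6]
orientation: [-3.138, -0.046, 0.0]
ft_force: [0.9, 21.5, 1.0]
width: 0.7
```

Request:
carry_out(targets=[[[0, 0, 0], [0, 15, 0], 0], [[0, 0, 0], [0, 30, 20], 0], [[0, 0, 0], [0, 40, 60], 0], [[0, 0, 7], [0, 50, 100], 40], [[0, 0, 14], [0, 70, 130], 87], [[0, 0, 21], [0, 110, 130], 87], [[0, 0, 28], [0, 150, 130], 87], [[0, 0, 35], [0, 190, 130], 87], [[0, 0, 42], [0, 230, 130], 87], [[0, 0, 49], [0, 265, 130], 87]])

```text
t: 18.43
ee_pos: [536.5, 229.9, 161.0]
orientation: [-2.835, -1.354, -0.001]
ft_force: [0.7, 0.3, 0.7]
width: 43.8
```

Request:
carry_out(targets=[[[0, 0, 7], [0, 38, 0], 87], [[0, 0, 14], [2, 70, 0], 87], [[0, 0, 21], [5, 100, 0], 87], [[0, 0, 28], [10, 130, 0], 87], [[0, 0, 35], [14, 160, 0], 87], [[0, 0, 42], [14, 180, 0], 87], [[0, 0, 49], [14, 180, 0], 87], [[0, 0, 56], [14, 180, 0], 87], [[0, 0, 63], [14, 180, 0], 87], [[0, 0, 70], [14, 180, 0], 87]])

```text
t: 19.27
ee_pos: [550.6, 407.6, 160.3]
orientation: [-1.545, -2.735, 0.001]
ft_force: [-0.4, 0.1, 0.1]
width: 87.2
```

Request:
carry_out(targets=[[[0, 0, 7], [0, 0, 0], 87], [[0, 0, 14], [0, 0, 0], 87], [[0, 0, 21], [0, 0, 0], 87], [[0, 0, 28], [0, 0, 0], 87], [[0, 0, 35], [0, 0, 0], 87], [[0, 0, 42], [0, 0, 0], 87], [[0, 0, 49], [0, 0, 0], 87], [[0, 0, 56], [0, 0, 0], 87], [[0, 0, 56], [0, 0, 0], 87], [[0, 0, 56], [0, 0, 0], 87]])

```text
t: 20.1
ee_pos: [550.7, 407.4, 160.5]
orientation: [-0.096, -3.14, 0.0]
ft_force: [-0.9, 0.8, -0.1]
width: 87.0
```

Run:
```python
from h import *
np.set_printoptions(precision=1,suppress=True)
o,R,j=ori(); print(o['t'],o['ee_pos'],j,o['width'],o['qpos'])
snap('wrist','w7.png'); c=cam('wrist');print([(round(d['confidence'],2),w(d['point'],c)) for d in place_of('wedge_grip','wrist')[:3]],[(round(d['confidence'],2),w(d['point'],c)) for d in place_of('wedge','wrist')[:3]])
c=cam('top');snap('top','t4.png')
for q in ['gate_edge','wedge','wedge_grip']: print(q,[(round(d['confidence'],2),w(d['point'],c)) for d in place_of(q,'top')[:3]])
```

```text
20.1 [550.7 407.4 160.5] 86.49680241520353 86.97931449692508 [ 0.6  0.6  1.5  0.   1.  -0.9]
[(0.89, array([549.5, 414.4,   9.1])), (0.67, array([596. , 543. ,   8.2]))] [(0.85, array([597.5, 407.7,   0.8]))]
gate_edge [(0.94, array([501.1, -46.4,  17.8]))]
wedge []
wedge_grip []
```

View pics/w7.png

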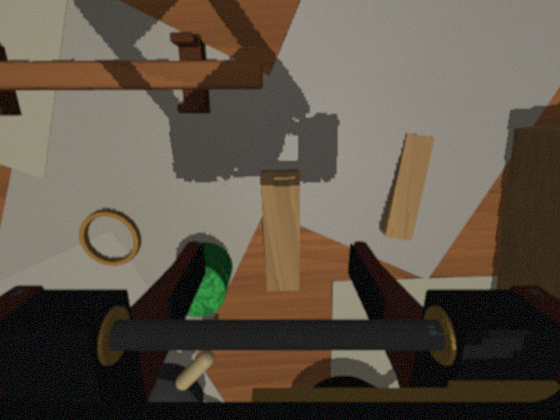

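View pics/t4.png

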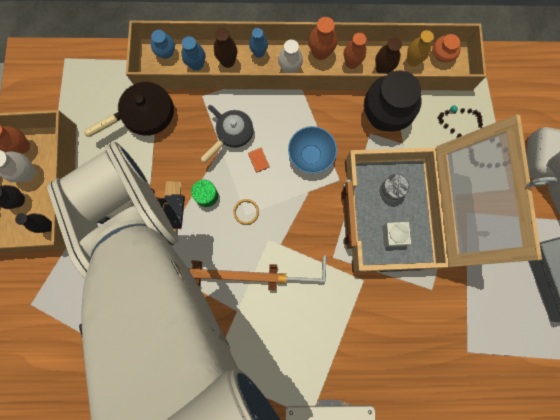

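Run:
```python
from h import *
np.set_printoptions(precision=1,suppress=True)
snap('wrist','w8.png',(230,150,330,310),4); c=cam('wrist')
for p,z in [((261,170),0),((299,169),0),((262,184),28),((300,184),28),((265,291),4),((299,291),4)]: print(p,z,ray(*p,z,c))
```

```text
(261, 170) 0 [525.7 393.2   0. ]
(299, 169) 0 [527.  434.7   0. ]
(262, 184) 28 [535.1 394.9  28. ]
(300, 184) 28 [537.4 433.3  28. ]
(265, 291) 4 [674.9 387.2   4. ]
(299, 291) 4 [677.3 429.    4. ]
```

View pics/w8.png

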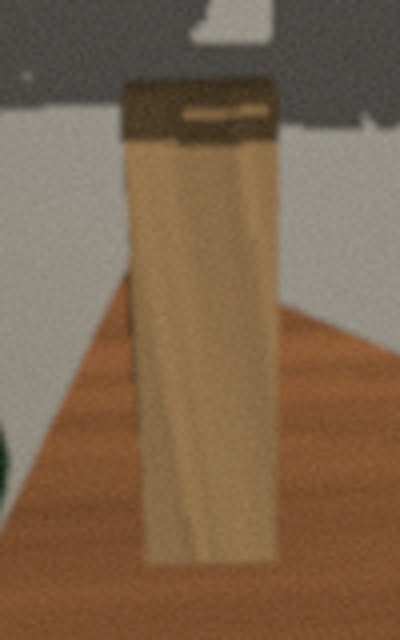

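Request:
carry_out(targets=[[[0, 0, 1], [0, 5, -40], 87], [[0, 0, 1], [0, 5, -80], 87], [[0, 0, 1], [0, 5, -115], 87], [[0, 0, 1], [0, 5, -140], 87], [[0, 0, 1], [0, 5, -154], 87], [[0, 0, 1], [0, 5, -156], 87], [[0, 0, 1], [0, 5, -156], 30], [[0, 0, 1], [0, 5, -156], 30], [[0, 0, 1], [0, 5, -156], 30], [[0, 0, 1], [0, 5, -156], 30]])

```text
t: 21.33
ee_pos: [551.9, 413.4, 6.7]
orientation: [0.063, 3.138, 0.003]
ft_force: [0.5, -0.6, 0.7]
width: 63.8
```

Request:
carry_out(targets=[[[0, 0, 0], [0, 0, 0], 30], [[0, 0, 0], [0, 0, 0], 30], [[0, 0, 0], [0, 0, 0], 30], [[0, 0, 0], [0, 0, 0], 30], [[0, 0, 0], [0, 0, 0], 30], [[0, 0, 0], [0, 0, 0], 30], [[0, 0, 0], [0, 0, 0], 30]])

```text
t: 21.92
ee_pos: [550.9, 412.6, 5.0]
orientation: [0.063, 3.141, 0.0]
ft_force: [-1.2, -0.8, 5.2]
width: 39.9
```

Request:
carry_out(targets=[[[0, 0, 0], [0, 0, 40], 30], [[0, 0, 0], [0, 0, 80], 30], [[0, 0, -7], [0, 0, 90], 30], [[0, 0, -14], [0, -20, 90], 30], [[0, 0, -21], [0, -50, 90], 30], [[0, 0, -28], [2, -85, 90], 30], [[0, 0, -35], [4, -120, 90], 30], [[0, 0, -42], [6, -155, 90], 30], [[0, 0, -49], [8, -190, 90], 30], [[0, 0, -56], [10, -225, 90], 30]])

```text
t: 22.75
ee_pos: [560.4, 186.0, 94.3]
orientation: [-1.538, -2.739, 0.0]
ft_force: [0.0, 0.8, -0.4]
width: 39.8
```

Request:
carry_out(targets=[[[0, 0, -7], [0, -25, 0], 30], [[0, 0, -14], [0, -50, 0], 30], [[0, 0, -21], [0, -75, 0], 30], [[0, 0, -28], [0, -85, 0], 30], [[0, 0, -30], [0, -85, 0], 30], [[0, 0, -30], [0, -85, 0], 30], [[0, 0, -30], [0, -85, 0], 30]])

```text
t: 23.33
ee_pos: [560.7, 102.4, 94.4]
orientation: [-2.187, -2.255, 0.0]
ft_force: [-0.0, -0.9, -1.2]
width: 40.0
```

Run:
```python
from h import *
np.set_printoptions(precision=1,suppress=True)
o,R,j=ori(); print(o['t'],o['ee_pos'],j,o['width'],o['qpos'])
snap('wrist','w9.png'); c=cam('wrist');print([(round(d['confidence'],2),w(d['point'],c)) for d in place_of('wedge','wrist')[:3]],[(round(d['confidence'],2),w(d['point'],c)) for d in place_of('gate_edge','wrist')[:3]])
snap('scene','s4.png',(80,140,400,380),2.4)
```

```text
23.3333 [560.7 102.4  94.4] 1.7757268915164723 39.98869216858584 [0.2 0.5 1.8 0.  0.8 0.1]
[(0.86, array([555.8,  51.7,  91.8])), (0.69, array([753.9,  41.9,  -4.3])), (0.55, array([501.1, -52.5,  13.7]))] [(0.68, array([501.9, -50.5,  17.2]))]
```

View pics/w9.png

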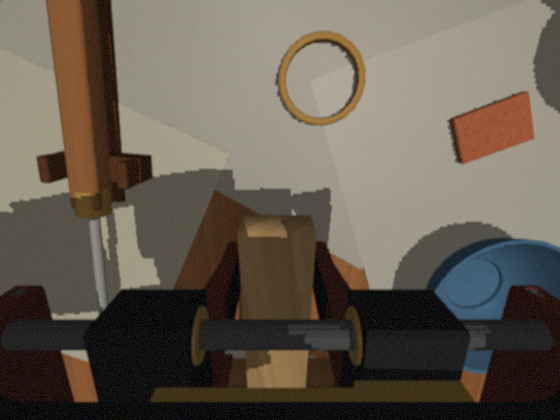

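View pics/s4.png

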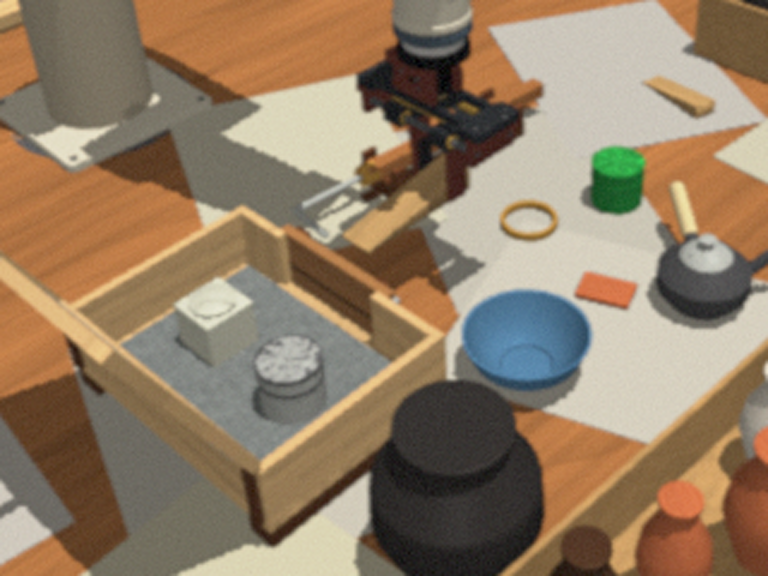

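Request:
carry_out(targets=[[[0, 0, 0], [0, 0, -35], 30], [[0, 0, 0], [0, 0, -65], 30], [[0, 0, 0], [0, 0, -82], 30], [[0, 0, 0], [0, 0, -88], 30], [[0, 0, 0], [0, 0, -89], 30], [[0, 0, 0], [0, 0, -89], 30]])

```text
t: 24.03
ee_pos: [560.8, 102.9, 5.6]
orientation: [-2.187, -2.255, 0.0]
ft_force: [0.3, 0.7, -0.3]
width: 39.6
```

Request:
carry_out(targets=[[[0, 0, 0], [0, -15, 0], 30], [[0, 0, 0], [0, -30, 0], 30], [[0, 0, 0], [1, -45, 0], 30], [[0, 0, 0], [1, -58, 0], 30], [[0, 0, 0], [2, -70, 0], 30], [[0, 0, 0], [2, -80, 0], 30], [[0, 0, 0], [2, -86, 0], 30], [[0, 0, 0], [2, -86, 0], 30]])

```text
t: 24.7
ee_pos: [562.9, 15.4, 5.8]
orientation: [2.189, 2.253, 0.0]
ft_force: [-0.3, -0.9, -0.7]
width: 40.0
```

Request:
carry_out(targets=[[[0, 0, 0], [0, -4, 0], 30], [[0, 0, 0], [0, -8, 0], 30], [[0, 0, 0], [0, -10, 0], 30], [[0, 0, 0], [0, -12, 0], 30], [[0, 0, 0], [0, -12, 0], 30]])

```text
t: 25.12
ee_pos: [562.5, 4.6, 5.3]
orientation: [-2.188, -2.254, 0.001]
ft_force: [-0.2, 0.2, -3.4]
width: 39.6
```

Request:
carry_out(targets=[[[0, 0, 0], [0, -2, 0], 30], [[0, 0, 0], [0, -4, 0], 30], [[0, 0, 0], [0, -5, 0], 30], [[0, 0, 0], [0, -5, 0], 30]])

```text
t: 25.45
ee_pos: [562.2, 1.1, 5.0]
orientation: [-2.187, -2.253, -0.001]
ft_force: [2.4, 11.1, -8.3]
width: 39.6
```

Request:
carry_out(targets=[[[0, 0, 0], [0, -2, 0], 30], [[0, 0, 0], [0, -3, 0], 30], [[0, 0, 0], [0, -3, 0], 30], [[0, 0, 0], [0, -3, 0], 30]])

```text
t: 25.78
ee_pos: [562.1, -0.5, 4.8]
orientation: [-2.186, -2.252, -0.002]
ft_force: [1.9, 20.1, -10.1]
width: 39.8
```

Request:
carry_out(targets=[[[0, 0, 0], [0, 0, 0], 45], [[0, 0, 0], [0, 3, 0], 55], [[0, 0, 0], [0, 3, 0], 60], [[0, 0, 0], [0, 3, 0], 60], [[0, 0, 0], [0, 3, 20], 60], [[0, 0, 0], [0, 10, 50], 60], [[0, 0, 0], [0, 40, 70], 30], [[0, 0, 0], [0, 70, 70], 0], [[0, 0, 0], [0, 70, 70], 0], [[0, 0, 0], [0, 70, 70], 0]])

```text
t: 26.62
ee_pos: [563.0, 67.3, 76.2]
orientation: [2.185, 2.256, 0.001]
ft_force: [0.5, -0.2, 0.6]
width: 36.9
```

Run:
```python
from h import *
np.set_printoptions(precision=1,suppress=True)
o,R,j=ori(); print(o['t'],o['ee_pos'],j,o['width'],o['ft_force'])
snap('scene','s5.png',(80,140,400,380),2.4)
c=cam('scene')
for q in ['gate_edge','wedge','wedge_grip']: print(q,[(round(d['confidence'],2),w(d['point'],c)) for d in place_of(q,'scene')[:3]])
```

```text
26.6167 [563.   67.3  76.2] 1.837633176598323 36.89489438642028 [ 0.5 -0.2  0.6]
gate_edge [(0.9, array([504.1, -50.5,  20.9])), (0.65, array([754.1,  35.9,   0.3])), (0.42, array([ 594.2, -280. ,  104.9]))]
wedge []
wedge_grip [(0.73, array([591.8, 542.5,   9.7])), (0.54, array([565.8,  -3.4,  12.3])), (0.41, array([447.5,   7.6,  39.5]))]
```

View pics/s5.png

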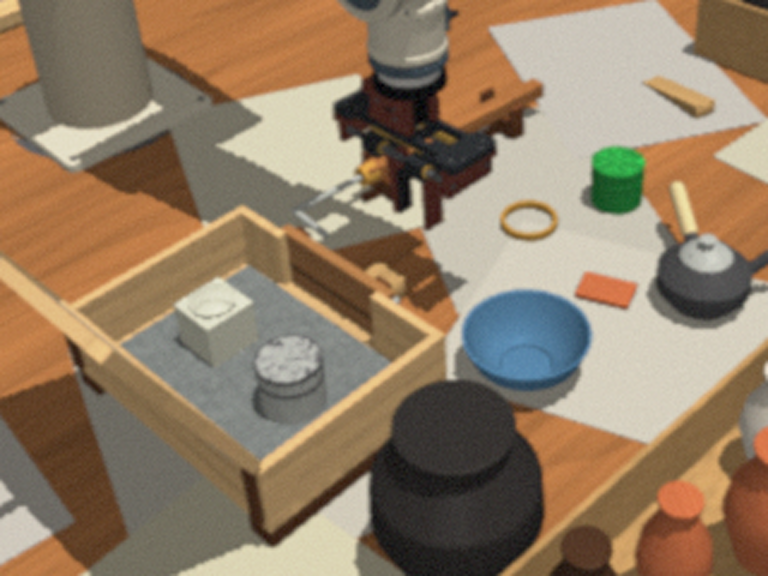

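Wedge sits under the gate. Now tap its thick end with closed fingers.

Request:
carry_out(targets=[[[0, 0, 0], [0, 0, 0], 0], [[0, 0, 0], [0, 0, 0], 0], [[0, 0, 0], [0, 0, 0], 0], [[0, 0, 0], [0, 0, -35], 0], [[0, 0, 0], [0, 0, -60], 0], [[0, 0, 0], [0, 0, -70], 0], [[0, 0, 0], [0, -12, -70], 0], [[0, 0, 0], [0, -22, -70], 0], [[0, 0, 0], [0, -27, -70], 0], [[0, 0, 0], [0, -27, -70], 0]])

```text
t: 27.65
ee_pos: [563.8, 38.0, 7.0]
orientation: [2.189, 2.251, 0.002]
ft_force: [0.3, 0.0, 0.5]
width: 0.5
```

Request:
carry_out(targets=[[[0, 0, 0], [-1, -3, 0], 0], [[0, 0, 0], [-1, -5, 0], 0], [[0, 0, 0], [-1, -6, 0], 0], [[0, 0, 0], [-1, -7, 0], 0], [[0, 0, 0], [-1, -7, 0], 0]])

```text
t: 28.07
ee_pos: [563.1, 35.8, 7.1]
orientation: [-2.189, -2.253, -0.008]
ft_force: [1.0, 21.4, 2.2]
width: 0.7
```

Request:
carry_out(targets=[[[0, 0, 0], [0, -1.5, 0], 0], [[0, 0, 0], [0, -1.5, 0], 0], [[0, 0, 0], [0, -1.5, 0], 0]])

```text
t: 28.32
ee_pos: [563.1, 35.3, 7.1]
orientation: [-2.189, -2.252, -0.009]
ft_force: [-0.5, 28.2, 1.7]
width: 0.1
```

Request:
carry_out(targets=[[[0, 0, 0], [0, 15, 0], 0], [[0, 0, 0], [0, 25, 30], 0], [[0, 0, 0], [0, 30, 70], 40], [[0, 0, 0], [-10, 45, 110], 60], [[0, 0, -2], [-40, 70, 120], 60], [[0, 0, -4], [-70, 95, 120], 60], [[0, 0, -5], [-100, 125, 120], 60], [[0, 0, -5], [-125, 155, 120], 60], [[0, 0, -5], [-139, 177, 120], 60], [[0, 0, -5], [-139, 177, 120], 60]])

```text
t: 29.15
ee_pos: [420.3, 210.7, 126.6]
orientation: [-2.28, -2.161, -0.001]
ft_force: [0.2, -0.4, 0.5]
width: 50.5
```

Request:
carry_out(targets=[[[0, 0, 0], [0, 0, 0], 60], [[0, 0, 0], [0, 0, 0], 60]])

```text
t: 29.32
ee_pos: [423.5, 208.1, 126.3]
orientation: [2.283, 2.157, 0.002]
ft_force: [0.1, -0.1, 0.8]
width: 59.8
```

Run:
```python
from h import *
np.set_printoptions(precision=1,suppress=True)
o,R,j=ori(); print(o['t'],o['ee_pos'],j,o['width'],o['ft_force'])
snap('wrist','w10.png'); c=cam('wrist')
for q in ['pole_mid','pole_hook','rest_mid']: print(q,[(round(d['confidence'],2),w(d['point'],c)) for d in place_of(q,'wrist')[:3]])
snap('top','t5.png');c=cam('top')
for q in ['pole_mid','pole_hook','rest_mid','gate_edge','lid_eye','caddy_mid','seal_mid']: print(q,[(round(d['confidence'],2),w(d['point'],c)) for d in place_of(q,'top')[:3]])
vision.get_image('scene');c=cam('scene')
for q in ['pole_mid','pole_hook','rest_mid','gate_edge','lid_eye']: print(q,[(round(d['confidence'],2),w(d['point'],c)) for d in place_of(q,'scene')[:3]])
```

```text
29.3167 [423.5 208.1 126.3] -3.2519176105179373 59.84018571602228 [ 0.1 -0.1  0.8]
pole_mid [(0.68, array([427.8, 212.3,  31.8]))]
pole_hook [(0.55, array([451.2,  13.8,  32. ])), (0.2, array([418.8, 215.8,  22.9]))]
rest_mid []
pole_mid [(0.61, array([751.6,  35.5,   1.1]))]
pole_hook [(0.61, array([451.5,  11.8,  38.3])), (0.42, array([655. , -47.4,  57.4]))]
rest_mid []
gate_edge [(0.94, array([501.9, -47.3,  17.9]))]
lid_eye [(0.68, array([ 596. , -389.4,  331.4])), (0.42, array([ 641.3, -166.4,   58.7]))]
caddy_mid [(0.69, array([ 638.2, -164.8,   59.8])), (0.63, array([636.1, 316.7,  27.8]))]
seal_mid [(0.96, array([ 522.9, -168.3,   59.8])), (0.66, array([497.7, -45.8,  19.6]))]
pole_mid [(0.62, array([423.5, 209.1,  37.1]))]
pole_hook [(0.67, array([ 524.4, -169.2,   57. ])), (0.59, array([448.4,  10.1,  37.4])), (0.18, array([426.3, 206.8,  37.2]))]
rest_mid [(0.9, array([428.3, 216.3,  37.1]))]
gate_edge [(0.57, array([502.9, -50.7,  19.6]))]
lid_eye [(0.61, array([ 598.2, -388.9,  328.9])), (0.37, array([424.1, 214.3,  25.7]))]
```

View pics/w10.png

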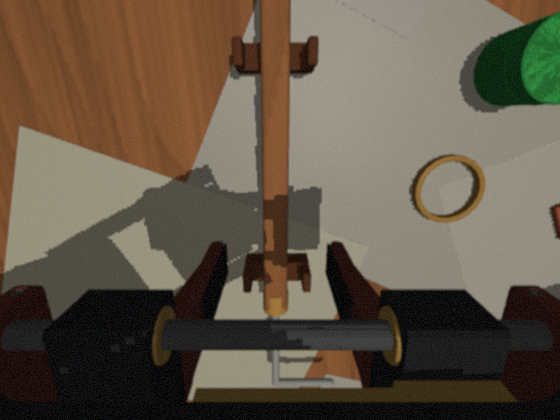

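View pics/t5.png

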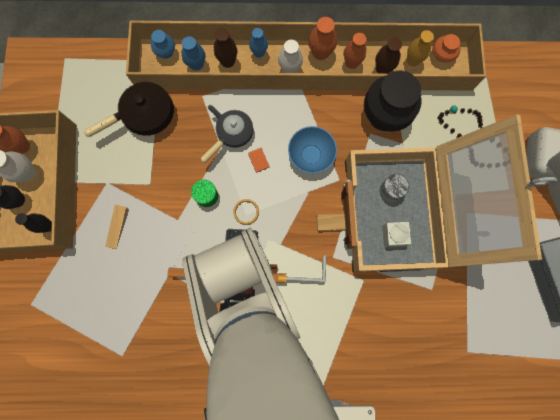

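Run:
```python
from h import *
np.set_printoptions(precision=1,suppress=True)
c=cam('wrist'); o,R,j=ori(); print(o['ee_pos'],j)
im=vision.get_image('wrist')
for v in (10,90,130,160,290):
    print(v,[int(x) for x in im[v,250:300,0]][::2])
for p in [(276.5,5),(276,130),(275.5,240)]: print(ray(*p,46,c))
for p in [(275,55),(277,272)]: print('saddle',ray(*p,40,c))
```

```text
[422.8 208.1 125.7] -3.2881616070638664
10 [127, 126, 93, 79, 81, 79, 98, 124, 128, 129, 130, 127, 128, 125, 126, 125, 125, 127, 124, 119, 105, 143, 154, 156, 148]
90 [155, 151, 154, 137, 80, 83, 81, 113, 122, 125, 124, 125, 123, 128, 132, 137, 136, 137, 140, 126, 128, 158, 152, 158, 157]
130 [155, 155, 154, 131, 75, 83, 71, 104, 124, 126, 129, 140, 137, 139, 134, 137, 137, 133, 136, 121, 131, 154, 157, 155, 152]
160 [153, 146, 149, 131, 76, 78, 69, 102, 131, 132, 135, 131, 137, 138, 135, 134, 137, 134, 134, 111, 142, 148, 151, 151, 156]
290 [44, 115, 153, 159, 156, 103, 77, 73, 102, 130, 127, 122, 129, 130, 129, 124, 121, 124, 112, 105, 156, 154, 151, 156, 151]
[432.9 365.   46. ]
[427.7 280.2  46. ]
[421.8 186.6  46. ]
saddle [430.  334.5  40. ]
saddle [421.1 151.5  40. ]
```

Request:
carry_out(targets=[[[0, 0, 0], [1.5, 4, -35], 60], [[0, 0, 0], [1.5, 4, -70], 60], [[0, 0, 0], [1.5, 4, -95], 60], [[0, 0, 0], [1.5, 4, -108], 60], [[0, 0, 0], [1.5, 4, -110], 60], [[0, 0, 0], [1.5, 4, -110], 60], [[0, 0, 0], [1.5, 4, -110], 10], [[0, 0, 0], [1.5, 4, -110], 10], [[0, 0, 0], [1.5, 4, -110], 10], [[0, 0, 0], [1.5, 4, -110], 10]])

```text
t: 31.1
ee_pos: [425.0, 212.4, 16.6]
orientation: [2.284, 2.156, 0.003]
ft_force: [0.6, -0.5, 0.9]
width: 36.7
```

Request:
carry_out(targets=[[[0, 0, 0], [0, 0, 0], 10], [[0, 0, 0], [0, 0, 0], 10], [[0, 0, 0], [0, 0, 0], 10], [[0, 0, 0], [0, 0, 0], 10], [[0, 0, 0], [0, 0, 0], 10]])

```text
t: 31.52
ee_pos: [424.3, 212.1, 16.0]
orientation: [2.284, 2.157, 0.0]
ft_force: [-1.3, -0.0, 6.0]
width: 21.6
```

Request:
carry_out(targets=[[[0, 0, 0], [0, 0, 30], 10], [[0, 0, 0], [0, 0, 65], 10], [[0, 0, 0], [0, 0, 100], 10], [[0, 0, 0], [0, 0, 140], 10], [[0, 0, 1], [0, 0, 180], 10], [[0, 0, 2], [0, 0, 220], 10], [[0, 0, 3], [5, -15, 255], 10], [[0, 0, 4], [10, -35, 285], 10], [[0, 0, 5], [15, -65, 295], 10], [[0, 0, 5], [20, -100, 295], 10]])

```text
t: 32.35
ee_pos: [446.0, 112.2, 314.0]
orientation: [2.182, 2.255, 0.009]
ft_force: [0.7, -0.4, -1.9]
width: 21.9
```

Request:
carry_out(targets=[[[0, 0, 0], [7, -35, 0], 10], [[0, 0, 0], [14, -70, 0], 10], [[0, 0, 0], [21, -105, 0], 10], [[0, 0, 0], [28, -140, 0], 10], [[0, 0, 0], [35, -175, 0], 10], [[0, 0, 0], [42, -205, 0], 10], [[0, 0, 0], [49, -230, 0], 10], [[0, 0, 0], [55, -240, 0], 10], [[0, 0, 0], [55, -240, 0], 10], [[0, 0, 0], [55, -240, 0], 10]])

```text
t: 33.18
ee_pos: [499.0, -127.7, 310.1]
orientation: [-2.188, -2.252, 0.0]
ft_force: [0.2, -0.2, -1.0]
width: 21.6
```

Run:
```python
from h import *
np.set_printoptions(precision=1,suppress=True)
o,R,j=ori(); print(o['t'],o['ee_pos'],j,o['width'],o['ft_force'])
snap('wrist','w11.png')
for n in ['top','scene']:
    snap(n,n+'6.png');c=cam(n)
    for q in ['pole_mid','pole_hook','lid_eye']: print(n,q,[(round(d['confidence'],2),w(d['point'],c)) for d in place_of(q,n)[:2]])
```

```text
33.1833 [ 499.  -127.7  310.1] 1.6404927640547073 21.58885635633332 [ 0.2 -0.2 -1. ]
top pole_mid [(0.65, array([ 498.2, -129.1,  327.9]))]
top pole_hook []
top lid_eye [(0.87, array([ 594.6, -386.9,  330.1]))]
scene pole_mid [(0.97, array([ 504.8, -129.7,  333.4]))]
scene pole_hook [(0.87, array([ 542.8, -330.4,  332.7]))]
scene lid_eye [(0.85, array([ 596.6, -389.6,  330.1]))]
```

View pics/top6.png

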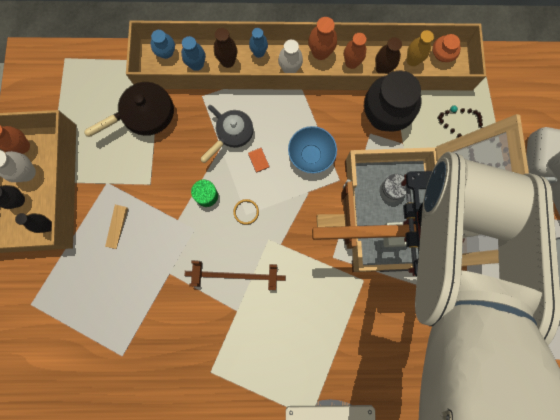

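View pics/scene6.png

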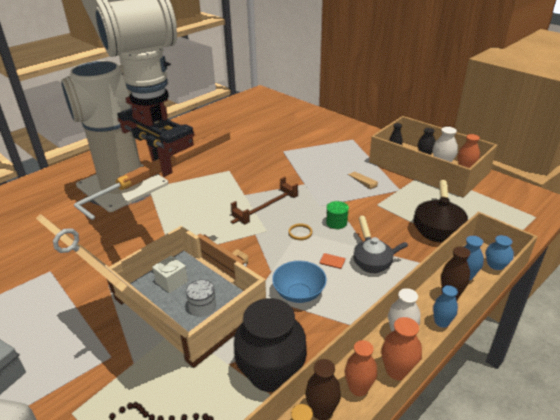

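Request:
carry_out(targets=[[[0, 0, 0], [3, -20, 1], 10], [[0, 0, 0], [6, -40, 1], 10], [[0, 0, 0], [8, -55, 1], 10], [[0, 0, 0], [10, -60, 1], 10], [[0, 0, 0], [10, -60, 1], 10], [[0, 0, 0], [10, -60, 1], 10]])

```text
t: 34.13
ee_pos: [509.1, -187.7, 311.4]
orientation: [-2.188, -2.253, -0.0]
ft_force: [1.4, -0.6, -1.2]
width: 22.1
```

Run:
```python
from h import *
np.set_printoptions(precision=1,suppress=True)
o,R,j=ori(); print(o['t'],o['ee_pos'],j,o['width'],o['ft_force'])
snap('wrist','w12.png')
snap('scene','s7.png',(20,180,160,285),5.5);snap('top','t7.png',(400,120,560,240),5)
for n in ['top','scene']:
    c=cam(n)
    for q in ['pole_hook','lid_eye']: print(n,q,[(round(d['confidence'],2),w(d['point'],c),px(w(d['point'],c),c)) for d in place_of(q,n)[:2]])
    e=o['ee_pos']; print([px(e+np.array(d),c) for d in [(40.6,-199,19),(65.6,-198.5,19),(5.6,-200,19)]], px((596,-388.3,330.4),c))
```

```text
34.1333 [ 509.1 -187.7  311.4] 1.6596973724200614 22.08292993199564 [ 1.4 -0.6 -1.2]
top pole_hook []
top lid_eye [(0.34, array([424.8, 218.8,  36.7]), array([241.4, 275.5]))]
[array([544.5, 204.2]), array([542.7, 191.6]), array([547.1, 222.2])] [542.5 180.9]
scene pole_hook [(0.8, array([ 551.6, -388.1,  331. ]), array([ 55.3, 228.6])), (0.65, array([ 595.4, -277.4,  106. ]), array([144.3, 297.9]))]
scene lid_eye [(0.74, array([ 594.7, -387.6,  328.1]), array([ 67.1, 240.3]))]
[array([ 55.7, 228.1]), array([ 62.3, 234. ]), array([ 46.6, 220.3])] [ 66.8 239.7]
```

View pics/s7.png

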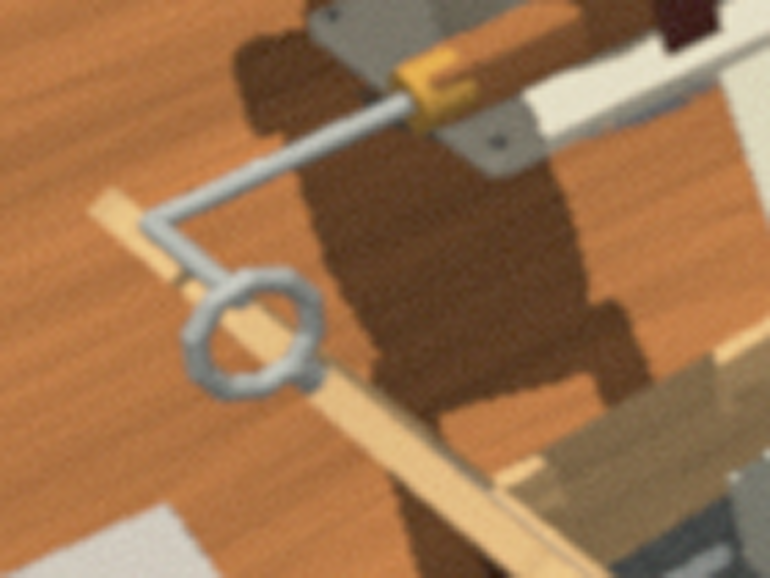

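View pics/t7.png

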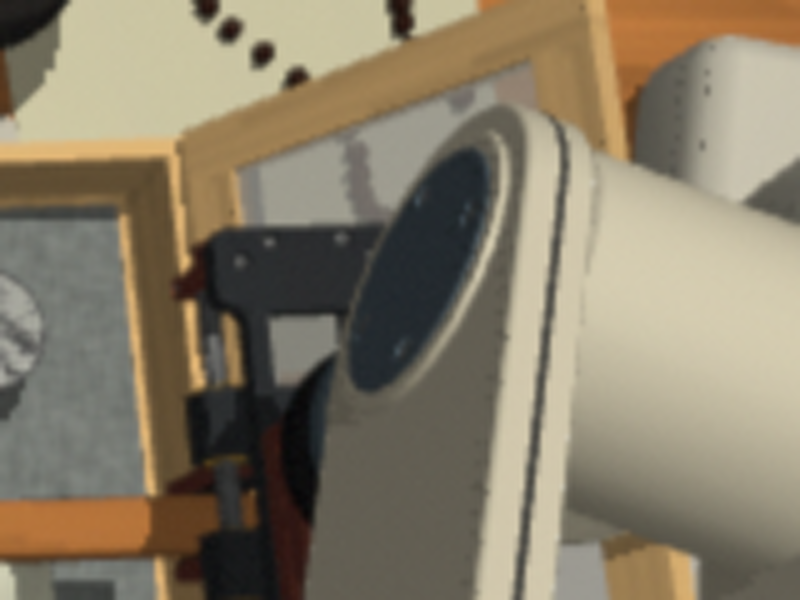

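View pics/w12.png

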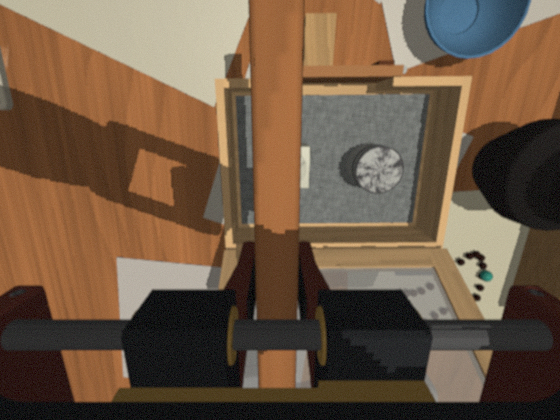

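Request:
carry_out(targets=[[[0, 0, 0], [0, -3, -1], 10], [[0, 0, 0], [5, -3, -1], 10], [[0, 0, 0], [12, -3, -1], 10], [[0, 0, 0], [19, -3, -1], 10], [[0, 0, 0], [26, -3, -1], 10], [[0, 0, 0], [28, -3, -1], 10], [[0, 0, 0], [28, -3, -1], 10]])

```text
t: 35.07
ee_pos: [538.1, -190.9, 310.4]
orientation: [-2.187, -2.255, 0.0]
ft_force: [0.2, 0.1, -1.7]
width: 21.7
```

Run:
```python
from h import *
np.set_printoptions(precision=1,suppress=True)
o,R,j=ori(); print(o['t'],o['ee_pos'],j,o['width'],o['ft_force'])
snap('scene','s8.png',(20,180,160,285),5.5)
```

```text
35.0667 [ 538.1 -190.9  310.4] 1.7312400582935084 21.664401160537157 [ 0.2  0.1 -1.7]
```

View pics/s8.png

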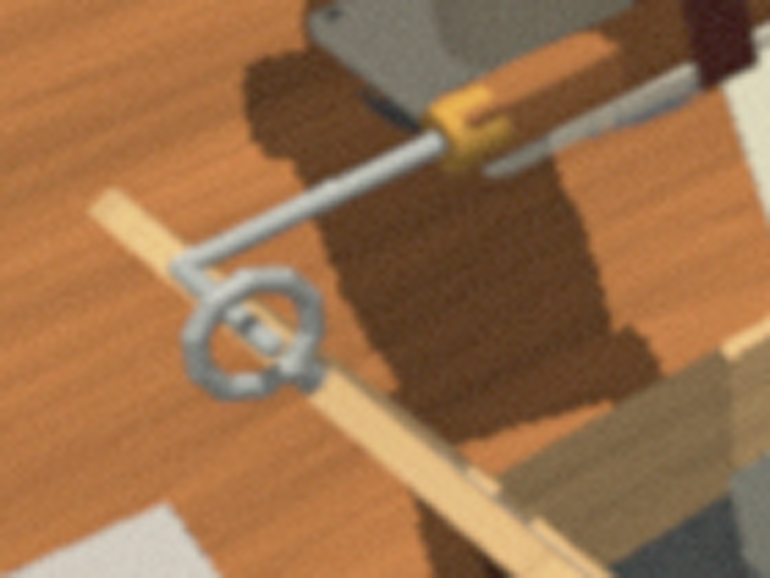

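Request:
carry_out(targets=[[[0, 0, 0], [6, 0, 0], 10], [[0, 0, 0], [12, 0, 0], 10], [[0, 0, 0], [16, 0, 0], 10], [[0, 0, 0], [16, 0, 0], 10]])

```text
t: 35.45
ee_pos: [554.2, -191.0, 310.7]
orientation: [2.188, 2.254, 0.0]
ft_force: [-0.5, -0.4, -0.7]
width: 21.7
```

Run:
```python
from h import *
np.set_printoptions(precision=1,suppress=True)
o,R,j=ori(); print(o['t'],o['ee_pos'],j,o['width'],o['ft_force'])
snap('scene','s9.png',(20,180,160,285),5.5)
h=o['ee_pos']+np.array([40.6,-199,19]);print('hook',h)
# ideal path
P=np.array([588.5+110*0.028,-171-110,105])
for th in np.arange(2.0,-0.01,-0.1):
    e=P+[ -0.028*250*np.cos(th),250*np.cos(th),250*np.sin(th)]
    print(round(th,2),e, e-np.array([40.6,-199,19]))
```

```text
35.45 [ 554.2 -191.   310.7] 1.7175742458594057 21.679095361500366 [-0.5 -0.4 -0.7]
hook [ 594.8 -390.   329.7]
2.0 [ 594.5 -385.   332.3] [ 553.9 -186.   313.3]
1.9 [ 593.8 -361.8  341.6] [ 553.2 -162.8  322.6]
1.8 [ 593.2 -337.8  348.5] [ 552.6 -138.8  329.5]
1.7 [ 592.5 -313.2  352.9] [ 551.9 -114.2  333.9]
1.6 [ 591.8 -288.3  354.9] [551.2 -89.3 335.9]
1.5 [ 591.1 -263.3  354.4] [550.5 -64.3 335.4]
1.4 [ 590.4 -238.5  351.4] [549.8 -39.5 332.4]
1.3 [ 589.7 -214.1  345.9] [549.1 -15.1 326.9]
1.2 [ 589.  -190.4  338. ] [548.4   8.6 319. ]
1.1 [ 588.4 -167.6  327.8] [547.8  31.4 308.8]
1.0 [ 587.8 -145.9  315.4] [547.2  53.1 296.4]
0.9 [ 587.2 -125.6  300.8] [546.6  73.4 281.8]
0.8 [ 586.7 -106.8  284.3] [546.1  92.2 265.3]
0.7 [586.2 -89.8 266.1] [545.6 109.2 247.1]
0.6 [585.8 -74.7 246.2] [545.2 124.3 227.2]
0.5 [585.4 -61.6 224.9] [544.8 137.4 205.9]
0.4 [585.1 -50.7 202.4] [544.5 148.3 183.4]
0.3 [584.9 -42.2 178.9] [544.3 156.8 159.9]
0.2 [584.7 -36.  154.7] [544.1 163.  135.7]
0.1 [584.6 -32.2 130. ] [544.  166.8 111. ]
-0.0 [584.6 -31.  105. ] [544. 168.  86.]
```

View pics/s9.png

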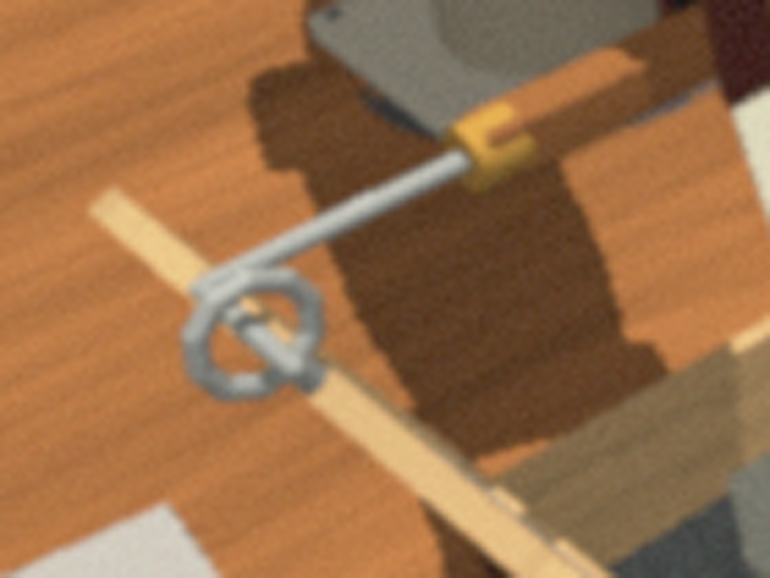

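Request:
carry_out(targets=[[[0, 0, 0], [0, 8, 4], 10], [[0, 0, 0], [0, 18, 8], 10], [[0, 0, 0], [-1, 28, 12], 10], [[0, 0, 0], [-1, 40, 16], 10], [[0, 0, 0], [-1, 52, 19], 10], [[0, 0, 0], [-2, 64, 21], 10], [[0, 0, 0], [-2, 77, 23], 10], [[0, 0, 0], [-3, 90, 24], 10], [[0, 0, 0], [-3, 102, 25], 10], [[0, 0, 0], [-3, 102, 25], 10]])

```text
t: 36.33
ee_pos: [550.4, -86.4, 336.0]
orientation: [-2.186, -2.257, -0.002]
ft_force: [-0.6, 0.1, -2.4]
width: 21.6
```

Run:
```python
from h import *
np.set_printoptions(precision=1,suppress=True)
o,R,j=ori(); print(o['t'],o['ee_pos'],j,o['width'],o['ft_force'])
snap('scene','s10.png',(20,140,300,350),2.8); c=cam('scene')
for q in ['pole_mid','pole_hook','lid_eye']: print(q,[(round(d['confidence'],2),w(d['point'],c)) for d in place_of(q,'scene')[:2]])
```

```text
36.3333 [550.4 -86.4 336. ] 1.8351346131039517 21.578856909359082 [-0.6  0.1 -2.4]
pole_mid [(0.69, array([551.2, -90.2, 356.4]))]
pole_hook [(0.7, array([551.8, -87.5, 345.3]))]
lid_eye [(0.94, array([ 593.1, -294. ,  353. ]))]
```

View pics/s10.png

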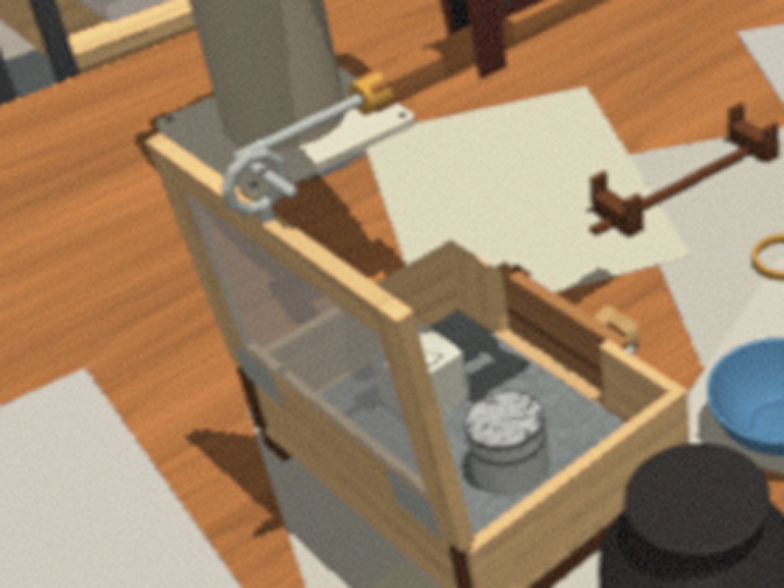

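Request:
carry_out(targets=[[[0, 0, 0], [0, 12, 0], 10], [[0, 0, 0], [0, 24, -1], 10], [[0, 0, 0], [0, 36, -2], 10], [[0, 0, 0], [-1, 48, -4], 10], [[0, 0, 0], [-1, 60, -6], 10], [[0, 0, 0], [-1, 72, -9], 10], [[0, 0, 0], [-2, 84, -13], 10], [[0, 0, 0], [-2, 95, -17], 10], [[0, 0, 0], [-2, 106, -22], 10], [[0, 0, 0], [-2, 115, -26], 10]])

```text
t: 37.37
ee_pos: [548.1, 27.5, 308.9]
orientation: [-2.187, -2.255, 0.0]
ft_force: [-0.2, -1.6, -1.4]
width: 21.6
```

Run:
```python
from h import *
np.set_printoptions(precision=1,suppress=True)
o,R,j=ori(); print(o['t'],o['ee_pos'],j,o['width'],o['ft_force'])
snap('scene','s11.png',(20,140,300,350),2.8); c=cam('scene')
for q in ['pole_mid','pole_hook','lid_eye']: print(q,[(round(d['confidence'],2),w(d['point'],c)) for d in place_of(q,'scene')[:2]])
```

```text
37.3667 [548.1  27.5 308.9] 1.7417665234537918 21.593978367593113 [-0.2 -1.6 -1.4]
pole_mid [(0.58, array([550.8,  24.1, 330.6]))]
pole_hook [(0.8, array([ 590.4, -175. ,  330.5]))]
lid_eye [(0.81, array([ 592.4, -179.3,  334.9]))]
```

View pics/s11.png

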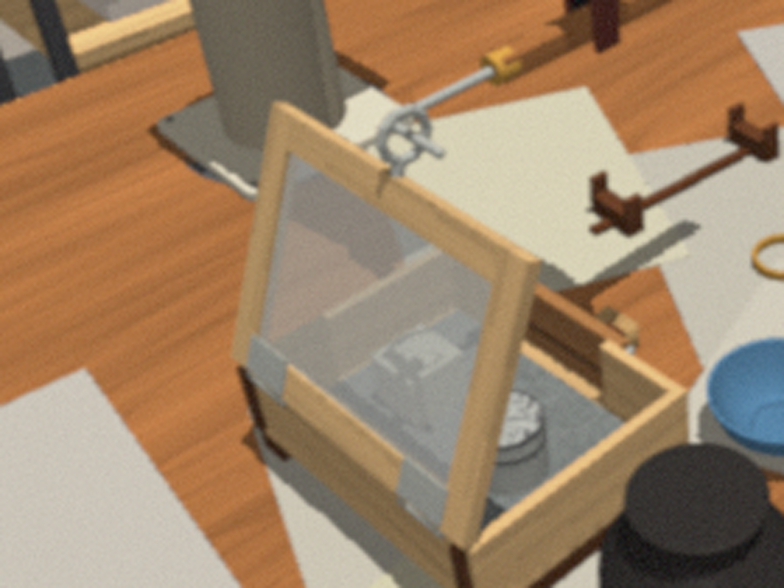

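Request:
carry_out(targets=[[[0, 0, 0], [0, 10, -4], 10], [[0, 0, 0], [0, 20, -9], 10], [[0, 0, 0], [0, 30, -15], 10], [[0, 0, 0], [0, 40, -22], 10], [[0, 0, 0], [-1, 49, -30], 10], [[0, 0, 0], [-1, 58, -38], 10], [[0, 0, 0], [-1, 67, -46], 10], [[0, 0, 0], [-1, 76, -55], 10], [[0, 0, 0], [-2, 84, -65], 10], [[0, 0, 0], [-2, 84, -65], 10]])

```text
t: 38.4
ee_pos: [544.9, 111.4, 242.1]
orientation: [-2.185, -2.254, 0.004]
ft_force: [-0.5, 0.3, -1.7]
width: 21.7
```

Run:
```python
from h import *
np.set_printoptions(precision=1,suppress=True)
o,R,j=ori(); print(o['t'],o['ee_pos'],j,o['width'],o['ft_force'])
snap('scene','s12.png',(20,140,300,350),2.8); c=cam('scene')
for q in ['pole_mid','pole_hook','lid_eye']: print(q,[(round(d['confidence'],2),w(d['point'],c)) for d in place_of(q,'scene')[:2]])
```

```text
38.4 [544.9 111.4 242.1] 1.781869274818285 21.651650789694266 [-0.5  0.3 -1.7]
pole_mid [(0.72, array([547.8, 107.6, 265.1]))]
pole_hook [(0.98, array([588.3, -90.2, 263.4]))]
lid_eye [(0.97, array([583. , -86.3, 266.1])), (0.73, array([ 589.9, -173.4,    0.5]))]
```

View pics/s12.png

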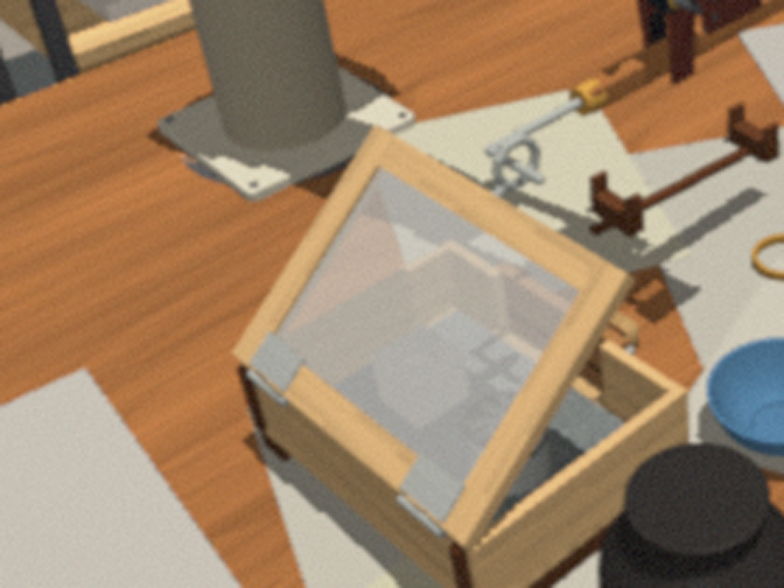

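Request:
carry_out(targets=[[[0, 0, 0], [0, 8, -9], 10], [[0, 0, 0], [0, 15, -18], 10], [[0, 0, 0], [0, 21, -29], 10], [[0, 0, 0], [-1, 27, -40], 10], [[0, 0, 0], [-1, 33, -51], 10], [[0, 0, 0], [-1, 38, -62], 10], [[0, 0, 0], [-1, 42, -74], 10], [[0, 0, 0], [-1, 46, -86], 10], [[0, 0, 0], [-1, 49, -98], 10], [[0, 0, 0], [-1, 51, -110], 10]])

```text
t: 39.43
ee_pos: [545.2, 161.4, 133.2]
orientation: [-2.188, -2.254, 0.0]
ft_force: [0.8, -0.2, -0.9]
width: 21.7
```

Run:
```python
from h import *
np.set_printoptions(precision=1,suppress=True)
o,R,j=ori(); print(o['t'],o['ee_pos'],j,o['width'],o['ft_force'])
snap('scene','s13.png',(20,140,300,350),2.8); c=cam('scene')
for q in ['pole_mid','pole_hook','lid_eye']: print(q,[(round(d['confidence'],2),w(d['point'],c)) for d in place_of(q,'scene')[:2]])
```

```text
39.4333 [545.2 161.4 133.2] 1.7173676429374842 21.72603060961767 [ 0.8 -0.2 -0.9]
pole_mid [(0.61, array([547.2, 156.6, 155.4]))]
pole_hook [(0.64, array([588. , -39.4, 154. ]))]
lid_eye [(0.59, array([584.7, -32. , 139.9]))]
```

View pics/s13.png

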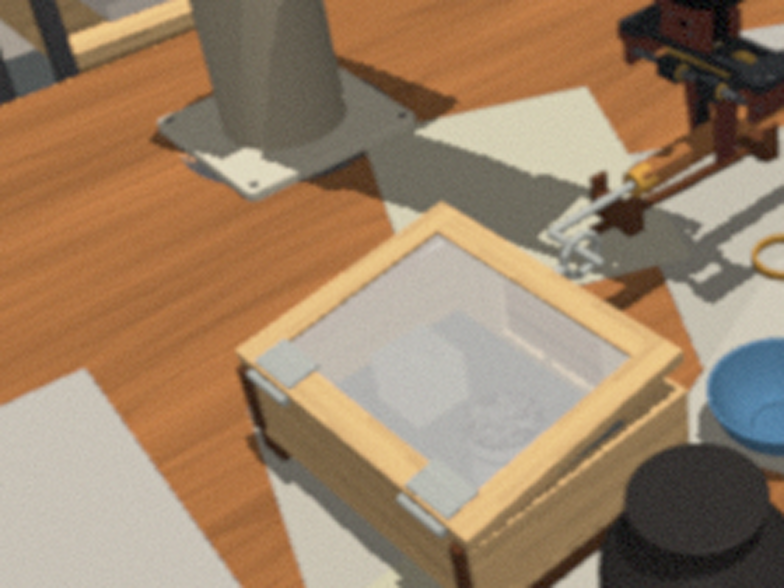

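Request:
carry_out(targets=[[[0, 0, 0], [0, 2, -10], 10], [[0, 0, 0], [0, 4, -20], 10], [[0, 0, 0], [0, 5, -30], 10], [[0, 0, 0], [0, 6, -38], 10], [[0, 0, 0], [0, 6, -45], 10], [[0, 0, 0], [0, 6, -47], 10], [[0, 0, 0], [0, 6, -47], 10], [[0, 0, 0], [0, 6, -47], 10], [[0, 0, 0], [0, 6, -47], 10], [[0, 0, 0], [0, 6, -47], 10]])

```text
t: 40.47
ee_pos: [545.7, 167.1, 88.1]
orientation: [2.188, 2.254, 0.001]
ft_force: [0.7, -0.5, -0.9]
width: 21.5
```

Run:
```python
from h import *
np.set_printoptions(precision=1,suppress=True)
o,R,j=ori(); print(o['t'],o['ee_pos'],j,o['width'],o['ft_force'])
snap('scene','s14.png',(90,180,330,360),3.3); c=cam('scene')
for q in ['pole_mid','pole_hook','lid_eye']: print(q,[(round(d['confidence'],2),w(d['point'],c)) for d in place_of(q,'scene')[:2]])
```

```text
40.4667 [545.7 167.1  88.1] 1.7037719194829224 21.526019789836187 [ 0.7 -0.5 -0.9]
pole_mid [(0.66, array([547.7, 162.6, 108. ]))]
pole_hook [(0.73, array([588.1, -37. , 108.1]))]
lid_eye [(0.7, array([580.3, -27.5, 104.8]))]
```

View pics/s14.png

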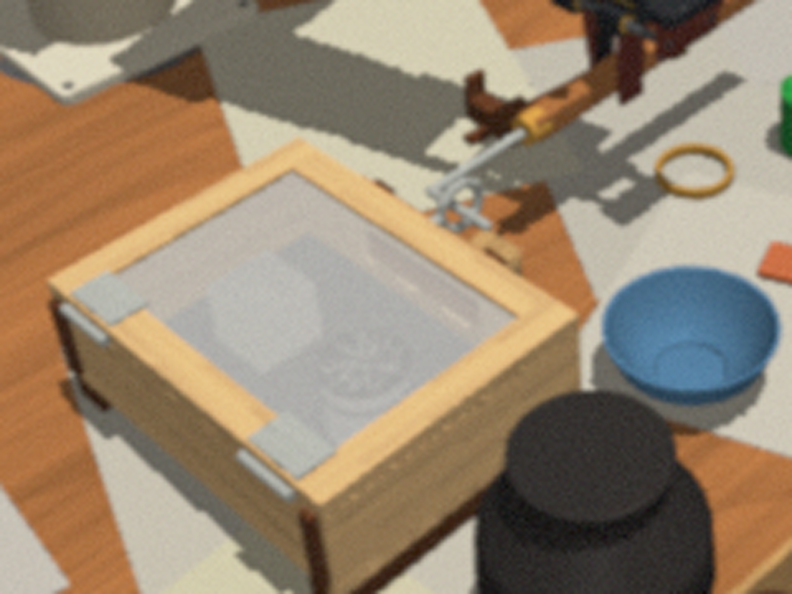

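Request:
carry_out(targets=[[[0, 0, 0], [-8, 0, 0], 10], [[0, 0, 0], [-18, 0, 0], 10], [[0, 0, 0], [-28, 0, 0], 10], [[0, 0, 0], [-38, 0, 0], 10], [[0, 0, 0], [-48, 0, 0], 10], [[0, 0, 0], [-58, 0, 0], 10], [[0, 0, 0], [-66, 0, 0], 10], [[0, 0, 0], [-70, 0, 0], 10], [[0, 0, 0], [-70, 0, 0], 10]])

```text
t: 41.42
ee_pos: [474.2, 167.0, 87.7]
orientation: [-2.187, -2.254, 0.001]
ft_force: [0.5, -0.0, -0.7]
width: 21.9
```

Run:
```python
from h import *
np.set_printoptions(precision=1,suppress=True)
o,R,j=ori(); print(o['t'],o['ee_pos'],j,o['width'],o['ft_force'])
snap('scene','s15.png',(90,150,330,330),3.3); c=cam('scene')
for q in ['pole_mid','pole_hook','lid_eye','gate_edge','wedge_grip']: print(q,[(round(d['confidence'],2),w(d['point'],c)) for d in place_of(q,'scene')[:2]])
```

```text
41.4167 [474.2 167.   87.7] 1.7292536750181728 21.930801857041825 [ 0.5 -0.  -0.7]
pole_mid [(0.57, array([477. , 164.1, 107.8])), (0.55, array([517. , -34.9, 105.9]))]
pole_hook [(0.69, array([517.7, -35.6, 106.1]))]
lid_eye [(0.56, array([581. , -27.2, 104.7]))]
gate_edge []
wedge_grip [(0.67, array([585.7, 540.4,  11.6])), (0.56, array([567.9,  -1. ,  11.6]))]
```

View pics/s15.png

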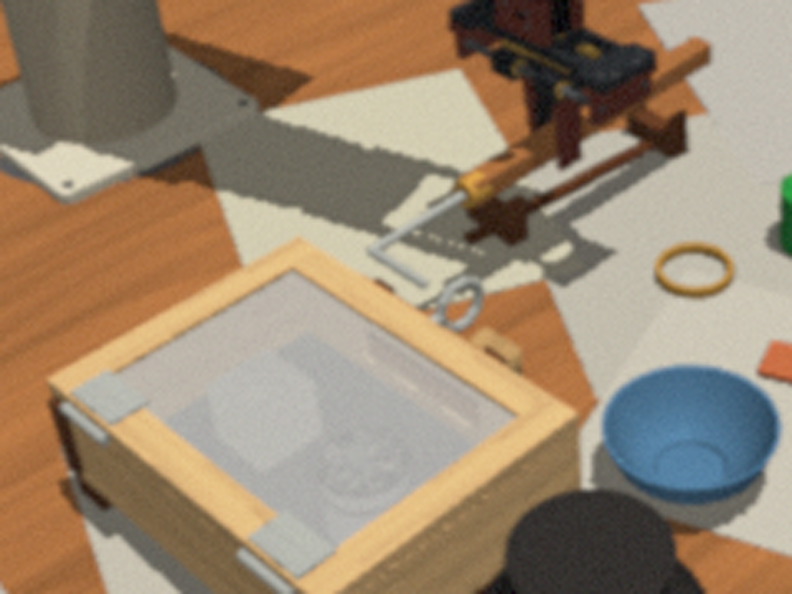

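Request:
carry_out(targets=[[[0, 0, -1], [-10, 10, 5], 10], [[0, 0, -2], [-25, 22, 5], 10], [[0, 0, -4], [-40, 36, 5], 10], [[0, 0, -5], [-50, 45, 0], 10], [[0, 0, -5], [-50, 45, -15], 10], [[0, 0, -5], [-50, 45, -15], 10], [[0, 0, -5], [-50, 45, -15], 10]])

```text
t: 42.3
ee_pos: [425.1, 211.9, 72.3]
orientation: [-2.284, -2.157, 0.002]
ft_force: [0.3, -1.3, -1.4]
width: 21.7
```

Run:
```python
from h import *
np.set_printoptions(precision=1,suppress=True)
o,R,j=ori(); print(o['t'],o['ee_pos'],j,o['width'],o['ft_force'])
snap('wrist','w16.png'); snap('scene','s16.png',(170,150,350,285),4.4)
```

```text
42.3 [425.1 211.9  72.3] -3.2717421063847167 21.723975594850728 [ 0.3 -1.3 -1.4]
```

View pics/w16.png

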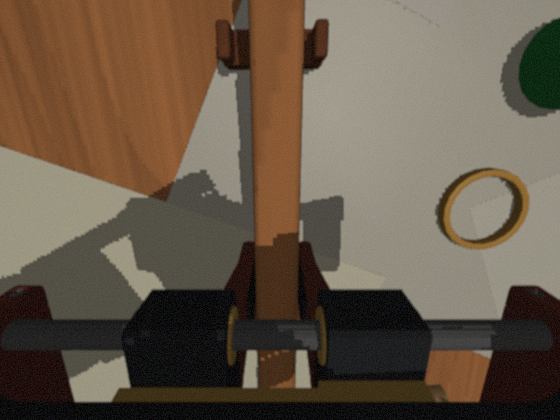

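View pics/s16.png

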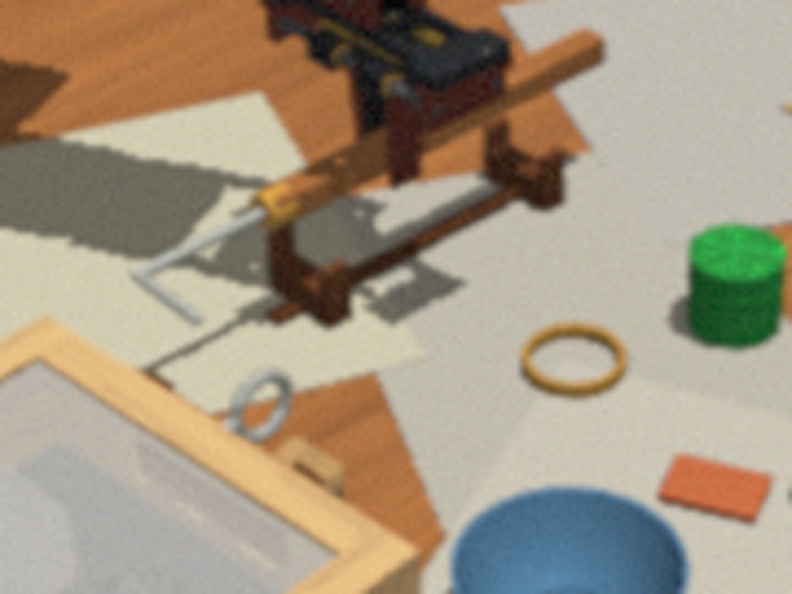

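Request:
carry_out(targets=[[[0, 0, 0], [-1, 0, -20], 10], [[0, 0, 0], [-1, 0, -36], 10], [[0, 0, 0], [-1, 0, -46], 10], [[0, 0, 0], [-1, 0, -52], 10], [[0, 0, 0], [-1, 0, -55], 10], [[0, 0, 0], [-1, 0, -56], 10], [[0, 0, 0], [-1, 0, -56], 10]])

```text
t: 42.98
ee_pos: [424.5, 212.0, 17.0]
orientation: [2.284, 2.157, -0.0]
ft_force: [-0.5, -1.8, -0.1]
width: 21.5
```

Request:
carry_out(targets=[[[0, 0, 0], [0, 0, -1], 10], [[0, 0, 0], [0, 0, -1], 10], [[0, 0, 0], [0, 0, -1], 30], [[0, 0, 0], [0, 0, -1], 45], [[0, 0, 0], [0, 0, -1], 60], [[0, 0, 0], [0, 0, -1], 60], [[0, 0, 0], [0, 0, 20], 60], [[0, 0, 0], [0, 0, 55], 60], [[0, 0, 0], [0, 0, 95], 60], [[0, 0, 0], [0, 0, 130], 60]])

```text
t: 43.82
ee_pos: [424.0, 212.0, 148.2]
orientation: [-2.284, -2.157, 0.001]
ft_force: [0.5, 0.5, 0.2]
width: 59.9
```

Request:
carry_out(targets=[[[0, 0, 0], [-20, 30, 30], 60], [[0, 0, 0], [-40, 65, 50], 60], [[0, 0, 0], [-40, 100, 70], 60], [[0, 0, 0], [-40, 140, 80], 60], [[0, 0, 0], [-40, 180, 80], 60], [[0, 0, 0], [-40, 220, 80], 60], [[0, 0, 0], [-40, 260, 80], 60], [[0, 0, 0], [-40, 260, 80], 60]])

```text
t: 44.48
ee_pos: [384.2, 478.7, 226.9]
orientation: [-2.279, -2.159, -0.007]
ft_force: [-0.6, -0.3, -0.1]
width: 60.2
```

Run:
```python
from h import *
np.set_printoptions(precision=1,suppress=True)
o,R,j=ori(); print(o['t'],o['ee_pos'],j,o['width'],o['ft_force'])
for n in ['top','scene']:
    snap(n,n+'17.png',(140,120,560,300) if n=='top' else (90,150,350,345),1.9 if n=='top' else 3); c=cam(n)
    for q in ['pole_mid','rest_mid','lid_eye','gate_edge','wedge_grip','wedge','caddy_mid','seal_mid','bowl']: print(n,q,[(round(d['confidence'],2),w(d['point'],c)) for d in place_of(q,n)[:2]])
```

```text
44.4833 [384.2 478.7 226.9] -3.1025691262947346 60.18557520055468 [-0.6 -0.3 -0.1]
top pole_mid [(0.82, array([427.6, 211.6,  34.8]))]
top rest_mid []
top lid_eye [(0.97, array([583.5, -25.4, 103.9]))]
top gate_edge [(0.57, array([503.9, -46.1,  17.6]))]
top wedge_grip [(0.96, array([559.3,  -1.8,  12.3])), (0.91, array([585.7, 546.8,   7.3]))]
top wedge [(0.73, array([ 588.4, -280.1,  103.5])), (0.69, array([555.9, 548.7,  -1.5]))]
top caddy_mid [(0.68, array([635.4, 316.8,  28.3])), (0.63, array([653.1, -45.6,  56. ]))]
top seal_mid []
top bowl [(0.65, array([749.6,  35.9,  -1.4]))]
scene pole_mid [(0.82, array([426.1, 209.7,  35.1])), (0.16, array([563.4,  -2.3,  13.3]))]
scene rest_mid [(0.76, array([430.1, 214. ,  36.4]))]
scene lid_eye [(0.76, array([581.1, -32.5, 104.6]))]
scene gate_edge []
scene wedge_grip [(0.76, array([588.8, 539.6,  12. ])), (0.52, array([567.1,   0.8,   9.7]))]
scene wedge [(0.73, array([551.8, 553.2,  -1. ])), (0.16, array([753.2,  35.9,   0.7]))]
scene caddy_mid [(0.6, array([635.3, 316.5,  28. ]))]
scene seal_mid []
scene bowl [(0.57, array([751.4,  37.4,   1.5]))]
```

View pics/top17.png

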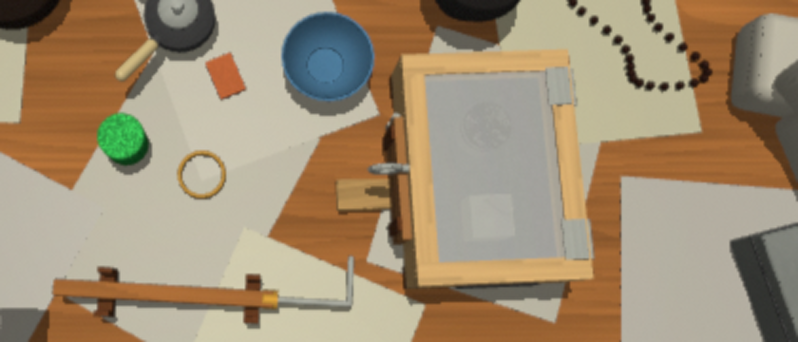

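View pics/scene17.png

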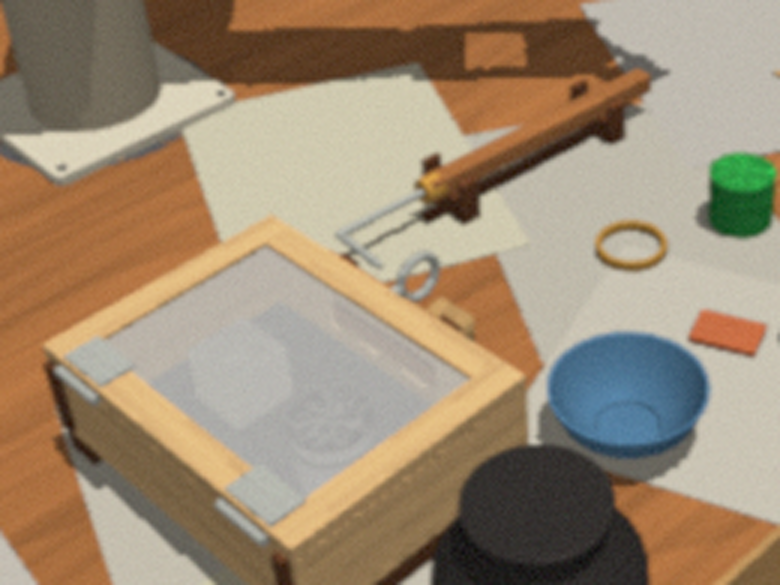

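Run:
```python
from h import *
print(order.close_job())
```

```text
the job is handed in; nothing more can be done
None
```

I finished the packing and handed the job in at about 44.5 s. The hand-in reported no verdict.

**What I did:**
- Two wares were there, the seal and the steel caddy. I found no vase or casket, and left the green look-alike alone. Both wares were set down on the crate floor by touch.
- I pushed the gate shut until it met the stop at about 21 N. The large wedge went in under it, and I tapped the thick end up to about 28 N.
- I put the hook through the ring eye, swung the lid shut, withdrew the hook, and laid the pole back in its rest.

**Last checks in the pictures:**
- **Lid:** the eye is about 104 mm above the table, against 105 mm when shut.
- **Gate:** the edge reads y about -46 mm in the last top view, the same as right after I shut it. The scene camera did not report it in the last check.
- **Wedge:** its grip point reads y about 0 mm, where it jammed.
- **Pole:** it lies in both saddles, with its middle about 4 mm from the network's one reading of the rest.
- **Bowl:** it is within about 4 mm of where it started, which is measuring error.
- **Wares:** both still show upright through the pane. The networks no longer found them behind it, so this last check is by eye.

**Not checked directly:** the cameras cannot show how hard the wedge presses on the gate, so I infer that from the push forces. The contact force while the lid swung was not measured separately either; the hook was seen in the ring throughout the swing.

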